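# Hang the rinsed bin back on the cleat rail

### The arm

A 7-joint arm with a two-finger parallel gripper is mounted at the origin on a cart in front of the work surface, level with it; the furniture and walls round the work are solid. World frame = base frame: x ahead of the robot, y to its left, z up, the work surface at z = 0. Lengths are in m, angles in rad, forces in N, time in s.
With the tool pointing down it reaches from about 0.4 to 0.85 m from the base axis. Payload 4.5 kg.
Tool frame: the origin (TCP) lies between the finger pads; the fingertips stand 19 mm ahead of it and the grasp point (between the pads) is the TCP; z points along the fingers, y is the direction in which the jaws open and shut (so a half turn about z gives the same grasp; the last joint's range is limited). The gripper opens to 88 mm and grips with 3 to 60 N. Pads are 18 mm wide; open, the fingers measure 123 mm over their backs; the gripper's body (75 mm by 187 mm) begins 45 mm behind the grasp point.
Start: joints at [-1.181, 0.689, -0.195, 1.565, 0.157, 0.902, -0.215], TCP at [0.218, 0.586, 0.258] pointing down, gripper open.
Joint ranges: [-3.01, 3.01], [-0.46, 2.08], [-1.47, 1.51], [0.13, 2.56], [-1, 4.14], [0.04, 2.09], [-2.66, 2.66]. Speed limits (rad/s): [2.57, 2.57, 3.14, 3.14, 3.14, 3.14, 3.14].

### API

Orientations are given as a rotation vector (axis times angle).
In Python, from station import ctrl, imaging, job gives the robot as it stands.
- The arm moves only by the tool step_arm, never from a script. Its argument "plan" is a list that holds one entry, the list of rows, each a list of 4 numbers: the shift along the tool's x, y, z as a fraction of full scale, then the turn about the tool's z as a fraction of full scale. In form: [[[dx, dy, dz, roll], ...]]. A call has 1 to 12 rows; each row shifts and turns the commanded pose from where the row before left it, along the tool's axes as they then stand; what a row does not reach is not made up. Full scale, the value 1, is 4 cm for a shift and 0.12 rad for a turn. A row lasts 1/10 s, in which the tool goes at most 50 mm and 8.59 degrees, less where a joint would pass 70% of its speed; a pose out of reach is approached as far as the arm can. A call with a number of a shift or a turn outside -1 to 1 is refused whole. A call with a gripper value outside its range is refused whole. "gripper" is the gripper's target within -1 to 1 (fully open at 1, half-way at 0, shut at -1), set as the call begins (left out, the last holds). The fingers move at their own pace and stop on an object; "force" is the grip in N (left out, the last holds). Time passes only in rows, so rows that do not move let the fingers close. It gives the time, the measured TCP pose, the force and the opening at its end, in the units of the state.
- ctrl.observe(): the state, without advancing time (a new reading comes with each control period).
- imaging.camera(name): name is "scene" or "top"; returns a dict with "pixels" (480x640x3 uint8, red, green, blue), "fx", "fy", "cx", "cy" (pixels), "xyz" and "attitude" of the camera in the world. Camera axes: x right, y up, looking along -z (the intrinsics and any distortion apply to the point x, -y, -z); pixel columns grow to the right and rows downward; lengths in m; the calibration is good to about 2 mm. A picture is of the moment at which its call begins. There is no depth.
- job.hand_in(): hands the job in, once; it reports no verdict.
The state is a dict: "clock": time; "joint_positions": joint angles; "qd": joint speeds; "tau": joint torques, N m; "tcp_pos": TCP position; "orientation": TCP orientation; "force": force on the tool from outside, world axes, zero at the start; "torque": the same for the moment, N m; "grip_width": finger opening in m.
Only numpy, scipy, OpenCV 4.12 (cv2) and the standard library are available. Lean on these libraries where they do the work, as an engineer would, in place of code of your own. Each camera call takes 0.05 s, during which the arm holds its last target.

### The job

Hang the empty blue bin that stands on the worktop back on the bevelled rail under the reagent shelf, in a free stretch beside the grey bins: hook the bevelled metal strip on its back over the rail and let it down until it is fully home, hanging level and square against the panel. Leave the grey bins and the loose things on the worktop where they are.

Things in the scene. Friction and masses are not known exactly. Their poses are not given: they have to be found in the camera images.
- blue_bin: empty blue picking bin, 84 wide (y), 0.15 to 0.31 kg, stands on the worktop, flared front to the robot (yaw within 0.45). Origin: centre of its flat 56 x 84 base, underside; x to its rear, z up. Walls 3; back at x=28, 95 high. Front leans out 35.8 deg from vertical: x=-28 at the base, x=-82 at its top edge, z=75; sides slope up from there to the back. Rear foot bar x=28..45.5, z=0..18
- bin_lip (a point): middle of the blue bin's grip lip, the thick top of its flared front wall: 9 thick, 84 wide (y), 26 long up the slope (13 each way from here), in the plane of the front wall (35.8 deg from vertical, top edge towards the robot); bin frame (-73.2, 0, 65.3). Axes as the bin's
- bin_hook (a point): middle of the lowest edge of the metal strip on the blue bin's back, bin frame (45.5, 0, 61.7), axes as the bin's. The strip is 78 wide, z=62..95, 17.5 thick (x=28..45.5); its underside is bevelled 50 deg from level, lowest (3 wide) at the rear face. Strip and foot are slippery: let go with the strip in the rail's groove, the bin slides home by its own weight
- rack: fixed bench rack, white panel. Origin: on the worktop under the middle of the panel's front face; x into the panel (away from the robot), y left along the rail, z up. Panel face x=0, 500 wide, z=65..320. A bin fully home has its frame parallel to the rack's and its origin at x=-45.5, z=100 (all in mm), so the strip's rear face lies on the panel and its lowest edge is at x=0, z=161.7
- rail_crest (a point): middle of the crest of the aluminium cleat rail, axes as the rack's, rack frame (-15, 0, 174.8). Rail 480 long (y=-240..240), 16 thick (x=-16..0), z=137..175. Its top is a crest 2 wide at the front, then falls 50 deg towards the panel, meeting it at z=158: the groove for a bin's strip
- shelf_edge (a point): middle of the lower front edge of the shelf that overhangs the rail, rack frame (-85, 0, 320), axes as the rack's. Shelf 560 wide (y), 115 deep, 12 thick; bottles stand on it and a thin guard rail runs along its front, up to 364 over the worktop. Side brackets and posts of the rack at y=-262 and 262
- grey_bin_a: grey bin of the same make and size (origin and axes as the blue one's), hung on the left part of the rail; loose
- grey_bin_b: second grey bin, same make and size, hung somewhere right of the first; loose. Between the two bins or right of this one at least 125 of rail is free
- specimen_cup: specimen cup, yellow lid, 54 diameter, 66 high, loose on the worktop; origin centre of its underside
- timer: black kitchen timer, 45 x 75 x 63, loose on the worktop; origin centre of its underside
- petri: petri dish, 60 diameter, 15 high, loose on the worktop under the rail; origin centre of its underside

How it is judged:
At the end, for the whole second after the job is handed in: the blue bin hangs at rest on the rail, its strip's lowest edge in the groove (within 5 mm of the panel, at most 4 mm above its home height), level and square to the rack within 4 degrees, over the rail's length; grey bins, specimen cup, timer and petri dish within 3 cm of where they began (x of bin_hook in the frame of rack above -0.005 m and z of bin_hook in the frame of rack between 0.1567 and 0.1657 m and y of bin_hook in the frame of rack between -0.215 and 0.215 m and angle between the y axis of blue_bin and the y axis of rack, either way round below 0.07 rad and angle between blue_bin's own z axis and vertical below 0.07 rad and linear speed of blue_bin below 0.02 m/s and distance of each of grey_bin_a, grey_bin_b, specimen_cup, timer, petri from where it was at the start of the episode below 0.03 m); the robot touches nothing.
It fails at once if a grey bin is knocked along or off the rail (distance of any of grey_bin_a, grey_bin_b from where it was at the start of the episode above 0.04 m).
It fails at once if a loose thing on the worktop is knocked away (distance of any of specimen_cup, timer, petri from where it was at the start of the episode above 0.04 m).
It also fails if it takes over 42 s, if anything falls off the work surface, if the arm or the gripper's body presses on something with over 40 N, if the wrist force passes 120 N, or if a joint passes its speed limit or range.

## Working session

There is one attempt and no reset: what is moved stays moved. The work goes in short steps, Python scripts to look and compute and a tool call to move; the robot and the scene stay as the last step left them, time stands still between calls to the robot, and variables do not carry over. Pictures are saved under pics/ and viewed, and the job is handed in when it is done.

Besides the shell and the picture viewer there is one more tool, called after "Request:" as a command line: name --argument value ..., lists and objects as JSON in quotes. step_arm: Moves the arm, as the interface text tells. Its arguments: {"type":"object","properties":{"plan":{"type":"array","items":{"type":"array","items":{"type":"array","items":{"type":"number","minimum":-1,"maximum":1}}}},"gripper":{"type":"number"},"force":{"type":"number"}},"required":["plan"]}

```bash
ls; mkdir -p pics
python3 - <<'E'
from station import ctrl, imaging, job
import cv2
s=ctrl.observe(); print(s)
for n in ("scene","top"):
    c=imaging.camera(n); cv2.imwrite(f"pics/{n}0.png",c["pixels"][:,:,::-1])
    print(n,{k:v for k,v in c.items() if k!="pixels"})
E
```

```text
pics
{'clock': 0.0, 'joint_positions': array([-1.18119686,  0.69000114, -0.19449206,  1.56634557,  0.15729231,
        0.90247011, -0.2150803 ]), 'qd': array([ 1.13400578e-03, -9.45841753e-04, -7.94344071e-04, -4.24461173e-04,
       -8.77749736e-04,  7.80507119e-05, -8.35737134e-05]), 'tau': array([ 5.81822428e-05, -5.27566373e+01, -1.26701351e+00, -1.53434712e+01,
       -5.26474952e-02,  6.14398610e-03,  1.56843007e-04]), 'tcp_pos': array([0.21755774, 0.58527936, 0.25689832]), 'orientation': array([-5.55783539e-01, -3.09184474e+00,  2.86654599e-03]), 'force': array([ 0.18605468, -0.64033554,  0.07207316]), 'torque': array([-0.01109945,  0.01456861, -0.04744464]), 'grip_width': 0.08796056438881279}
scene {'fx': 554.4440372936591, 'fy': 554.4440372936591, 'cx': 321.6322100010398, 'cy': 233.71707155779853, 'xyz': array([-0.04278614, -0.75267784,  0.84917447]), 'attitude': array([ 0.99128618, -0.31814511, -0.60654676])}
top {'fx': 446.945269109436, 'fy': 446.945269109436, 'cx': 318.7904804931829, 'cy': 239.79948001019542, 'xyz': array([0.20654575, 0.22448716, 1.10547417]), 'attitude': array([ 0.2812402 , -0.38559161, -1.85294721])}
```

View pics/scene0.png

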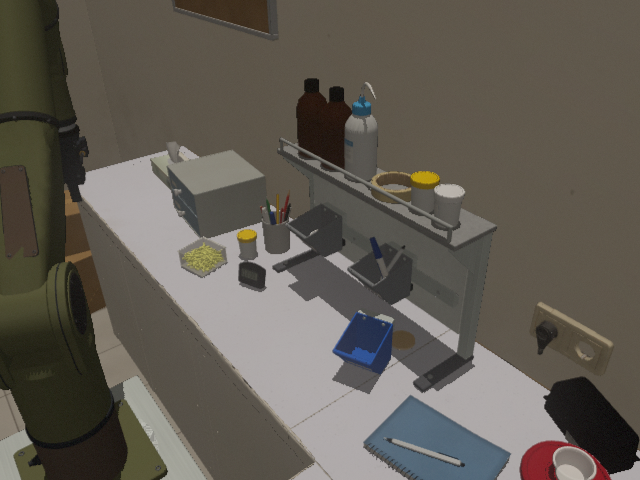

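View pics/top0.png

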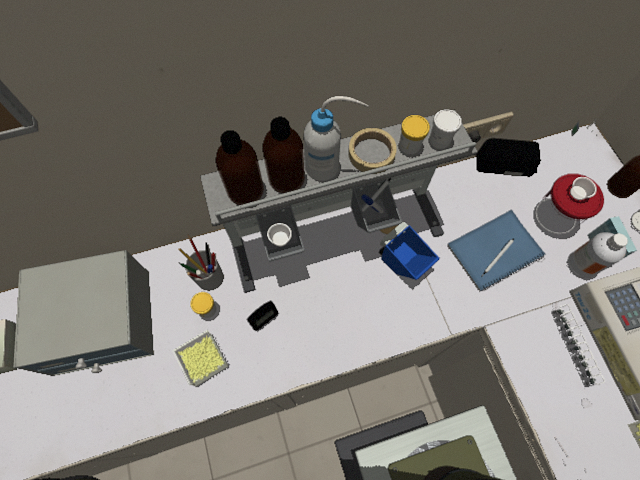

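The scene view shows the grey bins hung at about (318,230) and (382,268) and the blue bin at (365,342). I'll zoom in to pick features.

```bash
cat > h.py <<'E'
import numpy as np, cv2
from scipy.spatial.transform import Rotation as R
K={'scene':(554.444,321.632,233.717,[-0.04278614,-0.75267784,0.84917447],[0.99128618,-0.31814511,-0.60654676]),
'top':(446.9453,318.7905,239.7995,[0.20654575,0.22448716,1.10547417],[0.2812402,-0.38559161,-1.85294721])}
def proj(n,P):
    f,cx,cy,t,r=K[n]; p=R.from_rotvec(r).inv().apply(np.atleast_2d(P)-np.array(t))
    return np.c_[cx+f*p[:,0]/-p[:,2], cy+f*(-p[:,1])/-p[:,2]]
def ray(n,uv,z):
    f,cx,cy,t,r=K[n]; uv=np.atleast_2d(uv)
    d=R.from_rotvec(r).apply(np.c_[(uv[:,0]-cx)/f,-(uv[:,1]-cy)/f,-np.ones(len(uv))])
    t=np.array(t); return t+d*((z-t[2])/d[:,2])[:,None]
def crop(src,x,y,w,h,s,out):
    im=cv2.imread(src)[y:y+h,x:x+w]; cv2.imwrite(out,cv2.resize(im,None,fx=s,fy=s,interpolation=cv2.INTER_CUBIC))
E
python3 - <<'E'
from h import *
crop('pics/scene0.png',265,130,240,180,3.33,'pics/s_a.png')
crop('pics/scene0.png',320,300,100,75,8,'pics/s_b.png')
crop('pics/top0.png',195,110,280,200,2.85,'pics/t_a.png')
crop('pics/top0.png',365,215,90,67,8,'pics/t_b.png')
E
```

```text
(no output)
```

View pics/s_a.png

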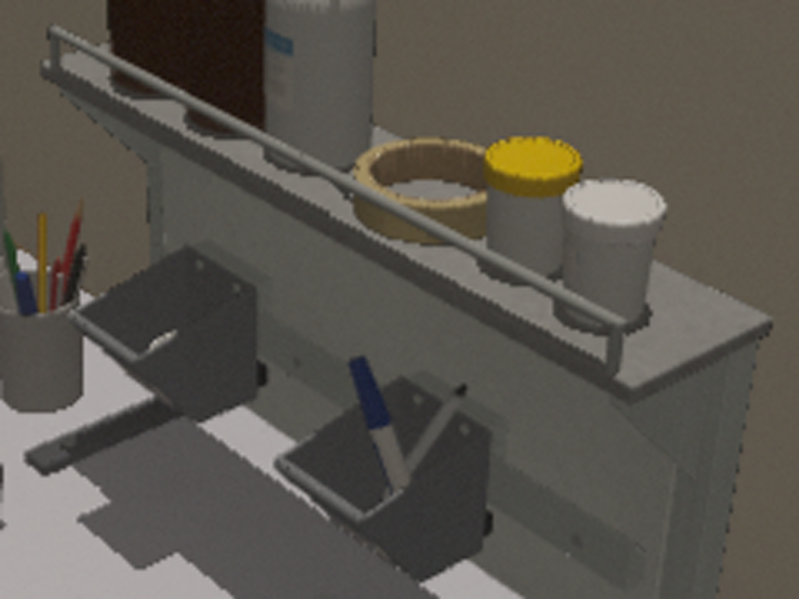

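View pics/s_b.png

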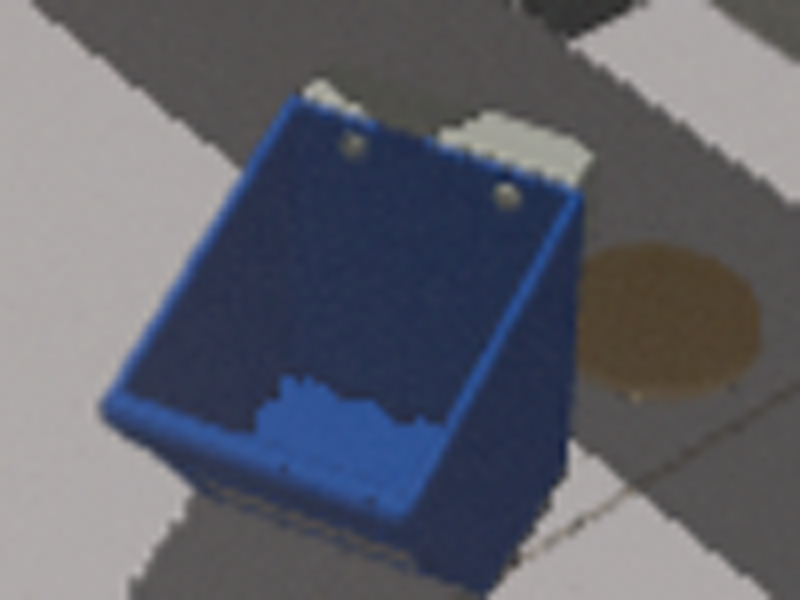

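View pics/t_a.png

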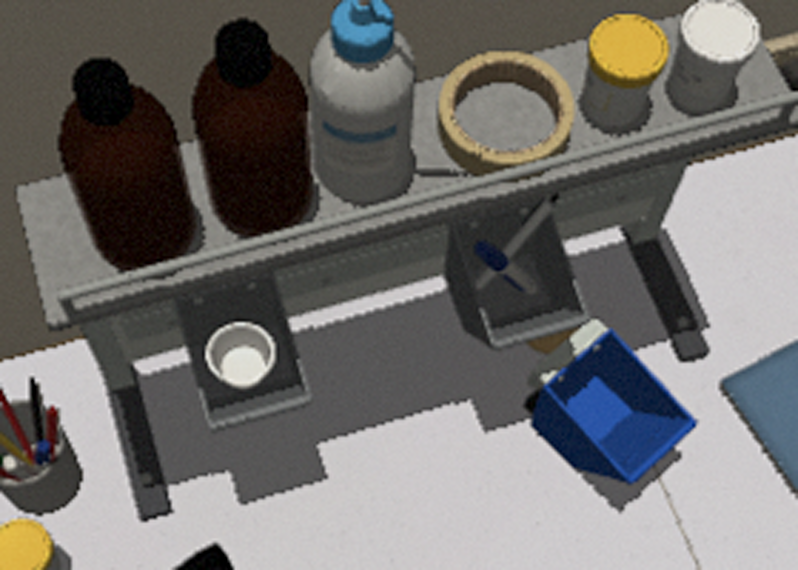

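View pics/t_b.png

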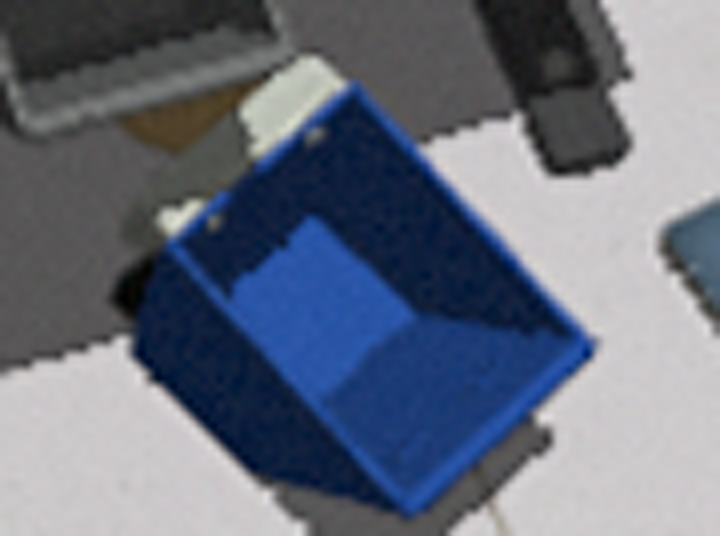

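```bash
cat > fit.py <<'E'
from h import *
from scipy.optimize import least_squares
def px(l,s,o): return np.array(l,float)/s-0.5+0.5/s*1+np.array(o)
C=np.array([[28,42,95],[28,-42,95],[-82,42,75],[-82,-42,75]])/1e3
def rz(y): return R.from_euler('z',y)
bs=px([(295,98),(580,192),(105,408),(405,520)],8,(320,300))
bt=px([(170,245),(355,88),(408,512),(590,345)],8,(365,215))
def fb(p):
    P=rz(p[2]).apply(C)+[p[0],p[1],0]
    return np.r_[(proj('scene',P)-bs).ravel(),(proj('top',P)-bt).ravel()]
s=least_squares(fb,[.5,0,0]); print('blue',s.x); print(s.fun.reshape(-1,2).round(1))
os=(265,130);ot=(195,110)
as_=px([(188,248),(256,292),(78,313),(140,360)],3.33,os)
gs=px([(402,377),(490,432),(278,462),(362,518)],3.33,os)
at=px([(212,422),(308,398)],2.85,ot); gt=px([(490,345),(587,312)],2.85,ot)
ss=px([(42,72),(628,398),(770,322)],3.33,os); st=px([(50,325)],2.85,ot)
SP=np.array([[-85,280,320],[-85,-280,320],[30,-280,332]])/1e3
def fr(p):
    T=lambda Q: rz(p[2]).apply(Q)+[p[0],p[1],0]
    A=T(C+[-.0455,p[3],.1]);G=T(C+[-.0455,p[4],.1])
    S=T(SP)
    return np.r_[(proj('scene',A)-as_).ravel(),(proj('scene',G)-gs).ravel(),(proj('scene',S)-ss).ravel(),
      (proj('top',A[2:])-at).ravel(),(proj('top',G[2:])-gt).ravel(),(proj('top',S[:1])-st).ravel()]
r=least_squares(fr,[.7,.2,0,.1,-.05],loss='soft_l1'); print('rack',r.x); print(fr(r.x).reshape(-1,2).round(1))
E
python3 fit.py
```

```text
blue [ 0.55415532 -0.11019164  0.41294604]
[[-0.5 -0.3]
 [ 0.7 -0. ]
 [-0.9  0.1]
 [ 0.1  0.3]
 [-1.  -0.5]
 [-0.3 -1.3]
 [ 0.3  0.7]
 [ 1.   0.1]]
rack [ 0.70744862  0.0287563  -0.01691746  0.14963981 -0.08375143]
[[ 1.6 -1.2]
 [ 2.2 -1.4]
 [-1.8  0.1]
 [-0.3  0.4]
 [ 0.6 -0.7]
 [ 1.3 -0.5]
 [-1.1 -1.1]
 [-0.2  0.8]
 [ 0.4  1. ]
 [-0.1  2.4]
 [ 1.2 -1.7]
 [-1.2  1. ]
 [ 1.3 -0.7]
 [ 0.1  0.3]
 [ 0.4  2.3]
 [-1.6  1. ]]
```

```bash
cat > ov.py <<'E'
from fit import *
import sys
def binlines():
    m=lambda *a:np.array(a)/1e3
    L=[]
    for y in(42,-42):
        L+=[(m(-28,y,0),m(-82,y,75)),(m(-82,y,75),m(28,y,95)),(m(28,y,95),m(28,y,0)),(m(28,y,0),m(-28,y,0))]
    for a in((-28,0),(-82,75),(28,95),(28,0)): L.append((m(a[0],42,a[1]),m(a[0],-42,a[1])))
    for a in((45.5,95),(45.5,61.7)): L.append((m(a[0],39,a[1]),m(a[0],-39,a[1])))
    return L
def draw(n,src,x,y,w,h,s,out,lines):
    im=cv2.imread(src)[y:y+h,x:x+w]; im=cv2.resize(im,None,fx=s,fy=s,interpolation=cv2.INTER_CUBIC)
    for a,b,c in lines:
        p=(proj(n,np.array([a,b]))-[x,y]+0.5)*s-0.5
        cv2.line(im,tuple(map(int,p[0].round())),tuple(map(int,p[1].round())),c,1,cv2.LINE_AA)
    cv2.imwrite(out,im)
def tl(p,off,c): return [(rz(p[2]).apply(a+off)+[p[0],p[1],0],rz(p[2]).apply(b+off)+[p[0],p[1],0],c) for a,b in binlines()]
if __name__=='__main__':
    bl=tl(s.x,np.zeros(3),(0,255,255))
    p=r.x; m=lambda *a:np.array(a)/1e3
    rl=[(m(-85,280,320),m(-85,-280,320)),(m(-85,280,332),m(-85,-280,332)),(m(-15,240,174.8),m(-15,-240,174.8)),(m(-16,240,137),m(-16,-240,137)),(m(-16,-240,137),m(-16,-240,175)),(m(0,-250,65),m(0,250,65)),(m(30,-280,332),m(-85,-280,332)),(m(30,-280,332),m(30,280,332)),(m(0,-250,65),m(0,-250,320))]
    rk=[(rz(p[2]).apply(a)+[p[0],p[1],0],rz(p[2]).apply(b)+[p[0],p[1],0],(0,0,255)) for a,b in rl]
    rk+=tl(p,np.array([-.0455,p[3],.1]),(0,255,0))+tl(p,np.array([-.0455,p[4],.1]),(0,255,0))
    draw('scene','pics/scene0.png',265,130,240,180,3.33,'pics/os_a.png',rk)
    draw('top','pics/top0.png',195,110,280,200,2.85,'pics/ot_a.png',rk+bl)
    draw('scene','pics/scene0.png',320,300,100,75,8,'pics/os_b.png',bl)
    draw('top','pics/top0.png',365,215,90,67,8,'pics/ot_b.png',bl)
    # marker tip
    from scipy.optimize import least_squares as ls
    for u,v in (((372.2,238.1),(362.7,196)),):
        q=ls(lambda P:np.r_[(proj('scene',P)-u).ravel(),(proj('top',P)-v).ravel()],[.6,-.05,.2]); print('tip',q.x,q.fun,'rack',rz(-p[2]).apply(q.x-[p[0],p[1],0]))
E
python3 ov.py
```

```text
blue [ 0.55415532 -0.11019164  0.41294604]
[[-0.5 -0.3]
 [ 0.7 -0. ]
 [-0.9  0.1]
 [ 0.1  0.3]
 [-1.  -0.5]
 [-0.3 -1.3]
 [ 0.3  0.7]
 [ 1.   0.1]]
rack [ 0.70744862  0.0287563  -0.01691746  0.14963981 -0.08375143]
[[ 1.6 -1.2]
 [ 2.2 -1.4]
 [-1.8  0.1]
 [-0.3  0.4]
 [ 0.6 -0.7]
 [ 1.3 -0.5]
 [-1.1 -1.1]
 [-0.2  0.8]
 [ 0.4  1. ]
 [-0.1  2.4]
 [ 1.2 -1.7]
 [-1.2  1. ]
 [ 1.3 -0.7]
 [ 0.1  0.3]
 [ 0.4  2.3]
 [-1.6  1. ]]
tip [ 0.64187694 -0.01893091  0.22721555] [ 0.06538064 -0.04330424 -0.00587289  0.08233185] rack [-0.06475559 -0.04878963  0.22721555]
```

View pics/os_a.png

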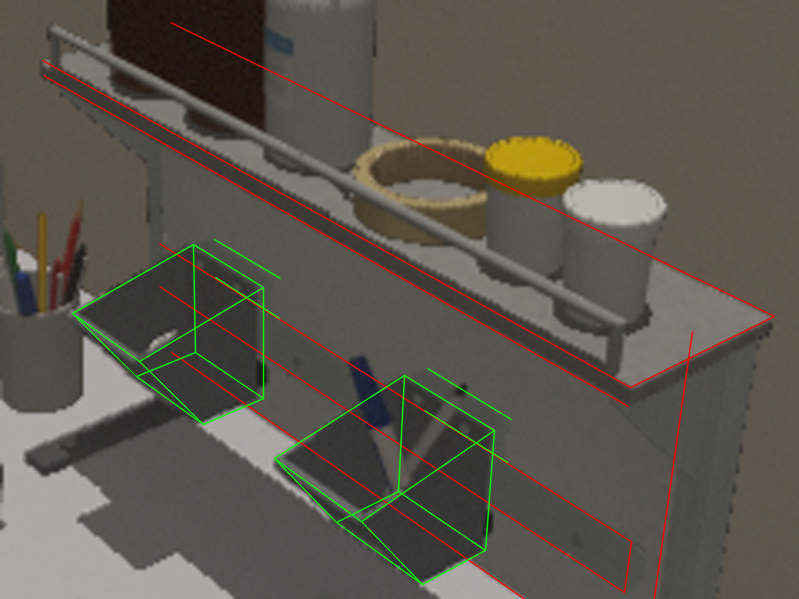

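View pics/ot_a.png

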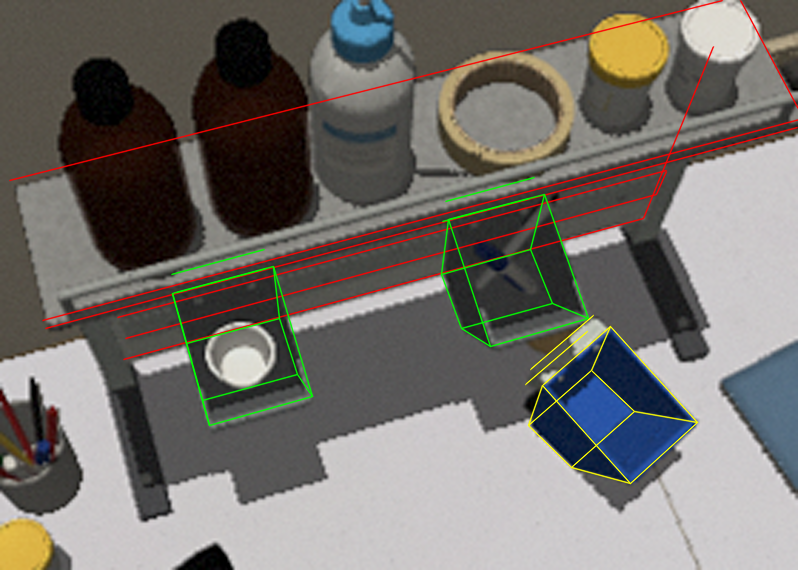

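View pics/os_b.png

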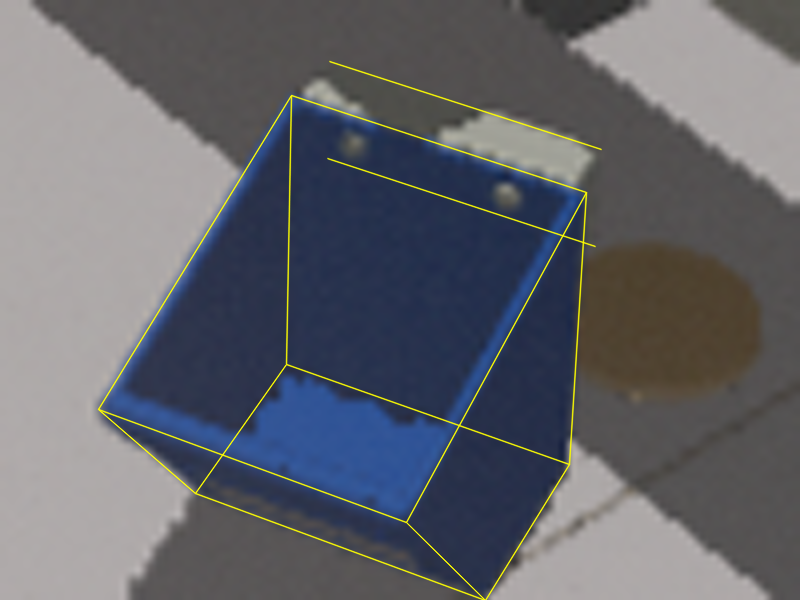

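View pics/ot_b.png

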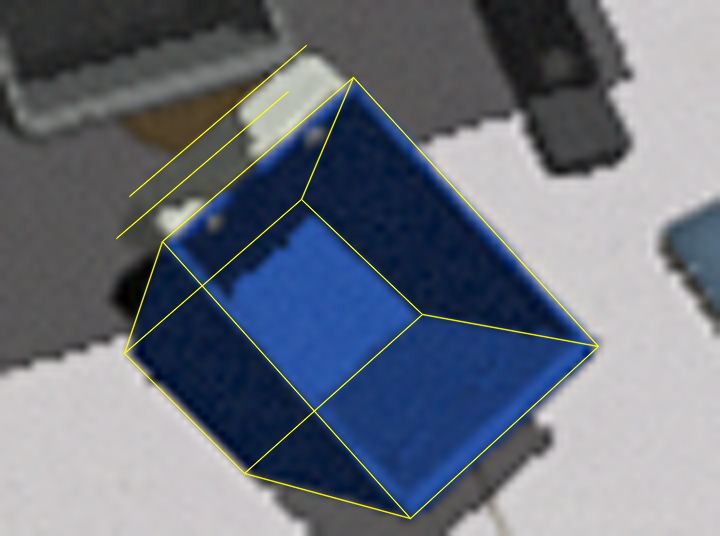

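Overlays match within about 1 px: blue bin at (0.554, -0.110) with yaw 0.413, and the free stretch is between the grey bins at rack y≈0.033. The tool only points down, so I'll grip the lip across its 84 mm width.

Request:
step_arm --plan '[[[-0.63,-0.74,0,0],[-0.63,-0.74,0,0],[-0.63,-0.74,0,0],[-0.63,-0.74,0,0],[-0.63,-0.74,0,0],[-0.63,-0.74,0,0],[-0.63,-0.74,0,0],[-0.63,-0.74,0,0],[-0.63,-0.74,0,0],[-0.63,-0.74,0,0]]]' --gripper 1 --force 50

```text
clock: 1.1
tcp_pos: [0.351, 0.2191, 0.2576]
orientation: [-0.555, -3.092, 0.0]
force: [-0.1, -0.1, 0.3]
grip_width: 0.0882
```

Request:
step_arm --plan '[[[-0.63,-0.74,0,0],[-0.63,-0.74,0,0],[-0.63,-0.74,0,0],[-0.63,-0.74,0,0],[-0.63,-0.74,0,0],[-0.63,-0.74,0,0],[-0.63,-0.74,0,0],[-0.63,-0.74,0,0],[-0.4,-0.5,0,0],[0,0,0,0]]]'

```text
clock: 2.1
tcp_pos: [0.4659, -0.1001, 0.2573]
orientation: [0.567, 3.089, -0.003]
force: [-0.4, -0.2, -0.6]
grip_width: 0.0885
```

Request:
step_arm --plan '[[[0,0,0,-0.9],[0,0,0,-0.9],[0,0,0,-0.9],[0,0,0,-0.9],[0,0,0,-0.9],[0,0,0,-0.9],[0,0,0,-0.9],[0,0,0,-0.1],[0,0,0,0],[0,0,0,0]]]'

```text
clock: 3.1
tcp_pos: [0.4652, -0.0955, 0.2577]
orientation: [0.641, -3.075, -0.0]
force: [-1.0, -0.7, -0.9]
grip_width: 0.088
```

```bash
cat > nav.py <<'E'
from h import *
def yaw(s):
    M=R.from_rotvec(s['orientation']).as_matrix(); y=M[:,1]; return np.arctan2(-y[0],y[1]),M
def need(s,target,yt):
    ps,M=yaw(s); d=M.T@(np.array(target)-s['tcp_pos']); return 'shift units(tool)',(d/.04).round(3),'roll units',round((ps-yt)/.12,3)
E
python3 - <<'E'
from nav import *
from station import ctrl
s=ctrl.observe(); print(s['clock'],s['tcp_pos'],yaw(s)[0],yaw(s)[1][:,2],s['joint_positions'],s['force'])
b=np.array([.55416,-.11019]);a=.41295
t=b+R.from_euler('z',a).apply([-.079,0,0])[:2]
print(t,need(s,[*t,.15],a))
E
```

```text
3.1 [ 0.46520278 -0.09549493  0.25767726] 0.4110190852283864 [-1.95522376e-04  1.38585220e-04 -9.99999971e-01] [ 0.44288196  0.53272011 -0.51738144  1.99393383  0.39371825  0.71345449
  1.66451067] [-0.96993987 -0.67511688 -0.9270641 ]
[ 0.48180067 -0.14189373] ('shift units(tool)', array([ 0.083, -1.23 ,  2.692]), 'roll units', np.float64(-0.016))
```

Request:
step_arm --plan '[[[0.03,-0.4,0.5,-0.02],[0.03,-0.4,0.6,0],[0.02,-0.43,0.6,0],[0,0,0.5,0],[0,0,0,0],[0,0,0,0],[0,0,0,0]]]'

```text
clock: 3.8
tcp_pos: [0.4828, -0.1417, 0.1708]
orientation: [-0.647, 3.072, -0.001]
force: [0.3, -0.7, -1.1]
grip_width: 0.0882
```

Run:
```python
from nav import *
from station import ctrl,imaging
s=ctrl.observe(); print(s['clock'],s['tcp_pos'],yaw(s)[0],s['force'])
for n in("scene","top"): cv2.imwrite(f'pics/{n}1.png',imaging.camera(n)['pixels'][:,:,::-1])
b=np.array([.55416,-.11019]);a=.41295
t=b+R.from_euler('z',a).apply([-.079,0,0])[:2]
print(t,need(s,[*t,.063],a))
crop('pics/scene1.png',280,220,160,150,4,'pics/s1.png')
crop('pics/top1.png',330,190,160,120,5,'pics/t1.png')
```

```text
3.8 [ 0.48283448 -0.14168722  0.17076103] 0.41515238452995273 [ 0.33876817 -0.67211948 -1.10884146]
[ 0.48180067 -0.14189373] ('shift units(tool)', array([0.03 , 0.008, 2.694]), 'roll units', np.float64(0.018))
```

View pics/s1.png

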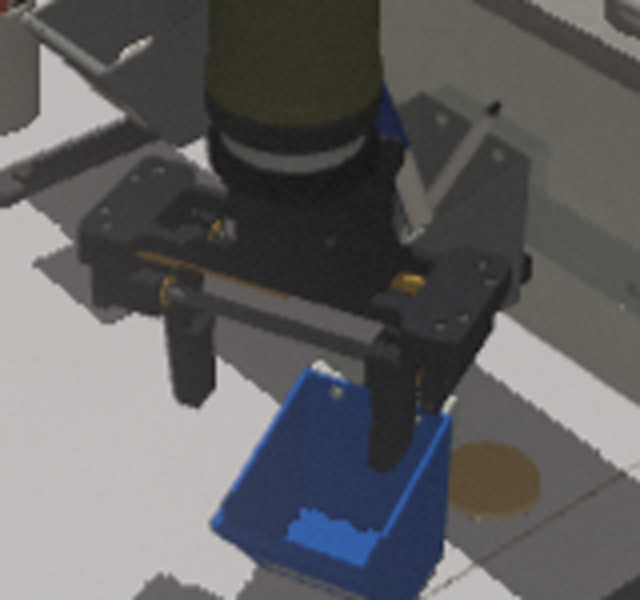

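View pics/t1.png

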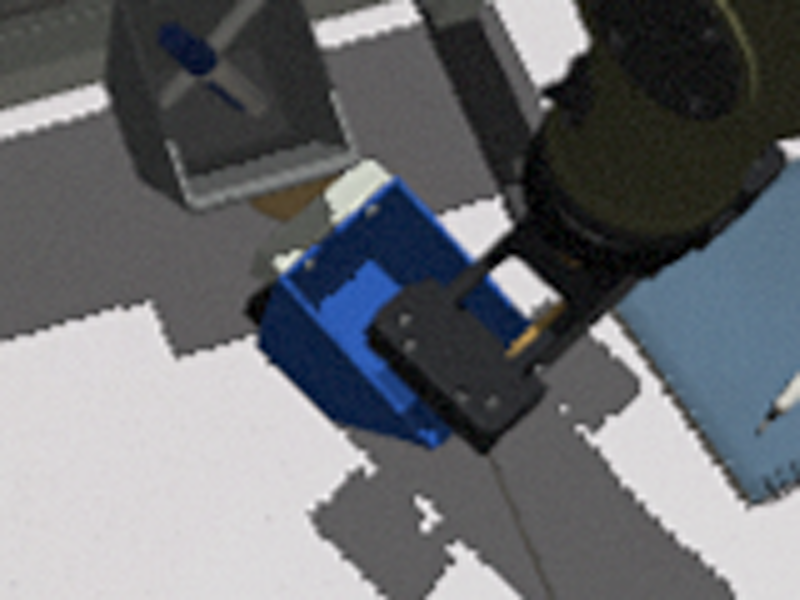

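Run:
```python
from nav import *
T=np.array([.4828,-.1417,.171])
im=cv2.imread('pics/scene1.png')
f,cx,cy,t,r=K['scene']; right=R.from_rotvec(r).apply([1,0,0])
for h in range(-20,400,20):
    P=T+[0,0,h/1e3]; q=proj('scene',[P-right*.04,P,P+right*.04])
    cv2.line(im,tuple(map(int,q[0])),tuple(map(int,q[2])),(0,255,255) if h%100 else (0,0,255),1)
im=im[0:360,200:520]; cv2.imwrite('pics/s1b.png',cv2.resize(im,None,fx=1.66,fy=1.66))
q=cv2.imread('pics/top1.png')
for h in range(-20,400,20):
    P=T+[0,0,h/1e3]; u=proj('top',P)[0]; f,cx,cy,t,r=K['top']; d=f*.04/(t[2]-P[2]); cv2.circle(q,tuple(map(int,u)),int(d),(0,255,255) if h%100 else (0,0,255),1)
cv2.imwrite('pics/t1b.png',q)
```

```text
(no output)
```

View pics/s1b.png

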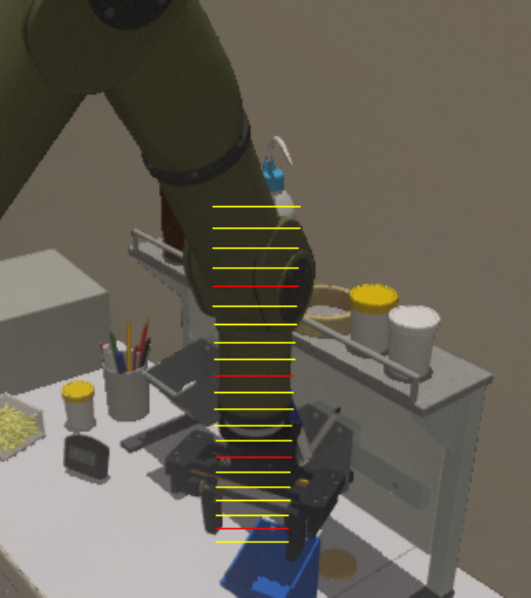

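View pics/t1b.png

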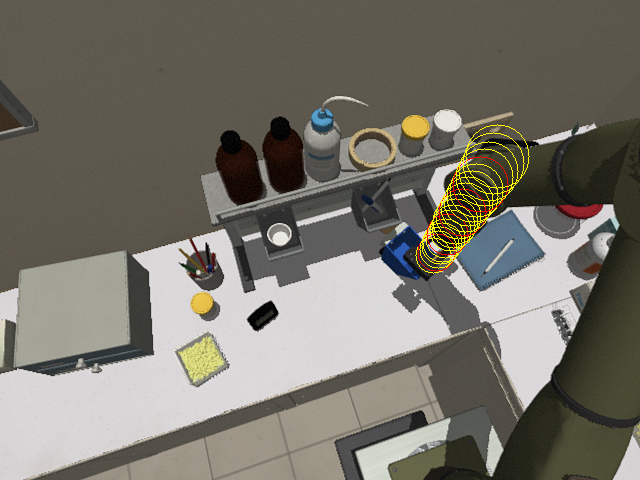

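Request:
step_arm --plan '[[[0.08,0,0.5,0.02],[0,0,0.5,0],[0,0,0.5,0],[0,0,0.3,0],[0,0,0.2,0],[0,0,0,0],[0,0,0,0]]]' --force 60

```text
clock: 4.6
tcp_pos: [0.4797, -0.1435, 0.0903]
orientation: [-0.643, 3.074, -0.0]
force: [-0.1, -0.2, -0.3]
grip_width: 0.0884
```

```bash
cat > b.py <<'E'
from nav import *
from station import ctrl,imaging
import sys
s=ctrl.observe(); print(s['clock'],s['tcp_pos'],yaw(s)[0],s['force'],s['grip_width'])
b=np.array([.55416,-.11019]);a=.41295
t=b+R.from_euler('z',a).apply([-.081,0,0])[:2]
print(t,need(s,[*t,.065],a))
k=sys.argv[1]
for n in("scene","top"): cv2.imwrite(f'pics/{n}{k}.png',imaging.camera(n)['pixels'][:,:,::-1])
crop(f'pics/scene{k}.png',300,260,120,120,5,f'pics/s{k}.png')
crop(f'pics/top{k}.png',350,190,128,120,5,f'pics/t{k}.png')
E
python3 b.py 2
```

```text
4.6 [ 0.47968082 -0.14346812  0.09028018] 0.41221639801012694 [-0.10872391 -0.15237176 -0.31995733] 0.08835942277420875
[ 0.47996878 -0.14269636] ('shift units(tool)', array([-0.014,  0.015,  0.632]), 'roll units', np.float64(-0.006))
```

View pics/s2.png

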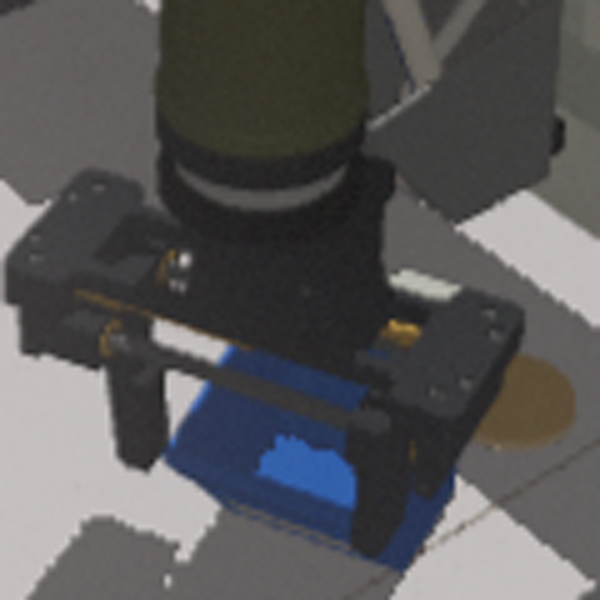

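View pics/t2.png

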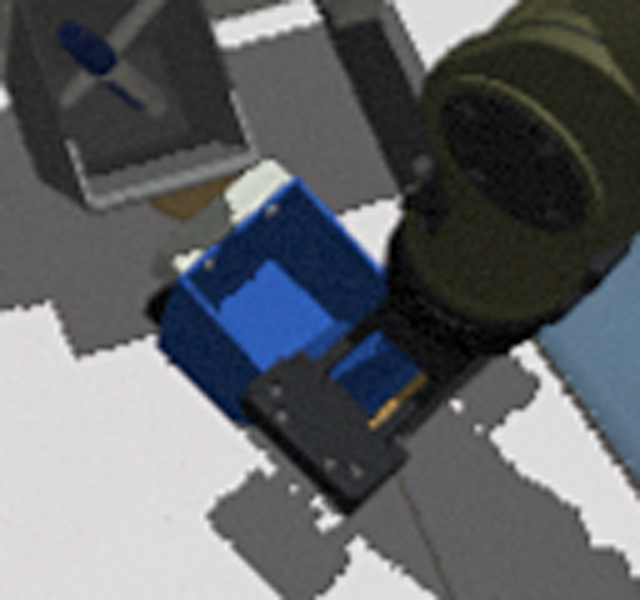

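Fingertips are already below the lip top with no force: the left finger at about (140,460) in the crop sits beside the lip corner at (170,460). I'll go down and grip.

Request:
step_arm --plan '[[[-0.01,0.01,0.2,0],[0,0,0.2,0],[0,0,0.2,0],[0,0,0,0],[0,0,0,0]]]'

```text
clock: 5.2
tcp_pos: [0.4792, -0.1428, 0.0653]
orientation: [0.643, -3.074, -0.0]
force: [0.2, 0.4, -0.2]
grip_width: 0.088
```

Request:
step_arm --plan '[[[0,0,0,0],[0,0,0,0],[0,0,0,0],[0,0,0,0],[0,0,0,0]]]' --gripper -1 --force 60

```text
clock: 5.7
tcp_pos: [0.4795, -0.1429, 0.0657]
orientation: [-0.643, 3.075, 0.0]
force: [-0.3, 0.1, -1.1]
grip_width: 0.0812
```

```bash
python3 b.py 3
```

```text
5.7 [ 0.47948918 -0.1428672   0.06574807] 0.41234405103102467 [-0.31088683  0.11788045 -1.09336321] 0.08121060225370892
[ 0.47996878 -0.14269636] ('shift units(tool)', array([-0.013, -0.001,  0.019]), 'roll units', np.float64(-0.005))
```

View pics/s3.png

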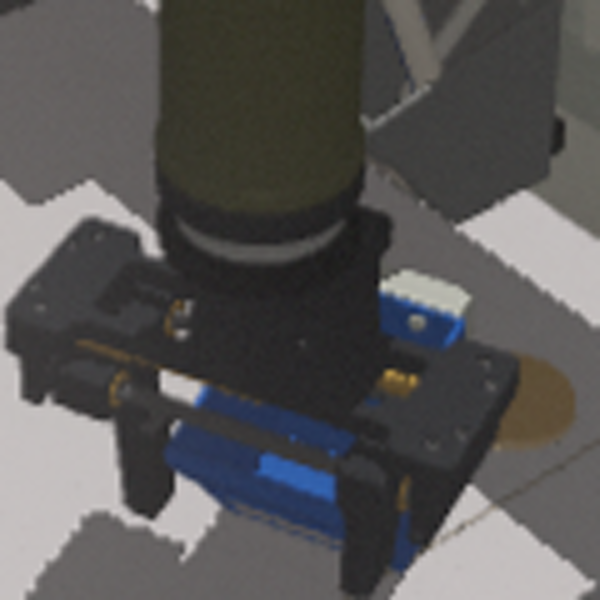

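Request:
step_arm --plan '[[[0,0,-0.1,0],[0,0,-0.2,0],[0,0,-0.3,0],[0,0,-0.4,0],[0,0,-0.2,0],[0,0,0,0],[0,0,0,0]]]'

```text
clock: 6.5
tcp_pos: [0.4793, -0.1431, 0.1137]
orientation: [-0.642, 3.075, -0.0]
force: [-0.3, 0.0, -1.7]
grip_width: 0.0813
```

```bash
python3 b.py 4
```

```text
6.5 [ 0.47933161 -0.14314268  0.11371005] 0.41185422353660217 [-0.32581086  0.02082752 -1.67918916] 0.08129874911727857
[ 0.47996878 -0.14269636] ('shift units(tool)', array([-0.019,  0.004,  1.218]), 'roll units', np.float64(-0.009))
```

View pics/s4.png

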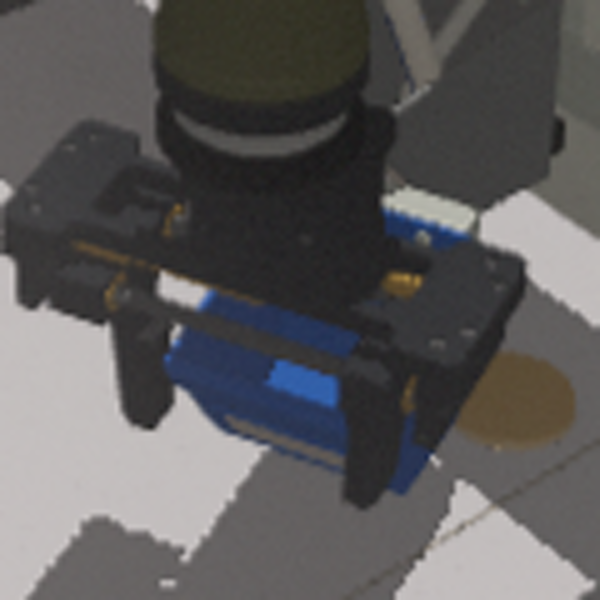

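View pics/t4.png

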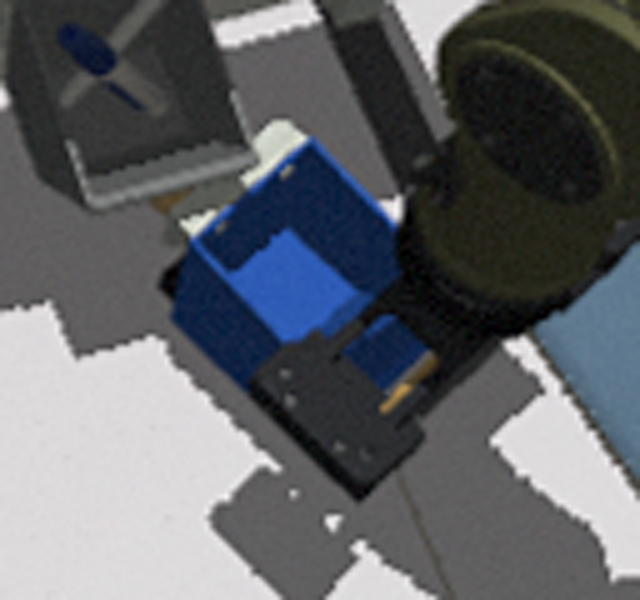

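```bash
cat > tilt.py <<'E'
from fit import px,C
from nav import *
from scipy.optimize import least_squares
# points: list of (cam, bin-frame mm point, pixel)
def pose(p,tcp,ya):  # bin pose: pitch, pivot offset; returns function of bin pts (m)
    Q=R.from_euler('z',ya)*R.from_euler('y',p[0])
    lip=np.array([-.081,0,.065])
    return lambda X: Q.apply(np.atleast_2d(X)-lip)+np.array(tcp)+R.from_euler('z',ya).apply([p[1],p[3] if len(p)>3 else 0,p[2]])
def solve(obs,tcp,ya):
    f=lambda p:np.r_[tuple((proj(n,pose(p,tcp,ya)(np.array(X)/1e3))-u).ravel() for n,X,u in obs)]
    s=least_squares(f,[0,0,0,0]); print('pitch deg',np.degrees(s.x[0]),'off mm',s.x[1:]*1e3); print(f(s.x).reshape(-1,2).round(1)); return pose(s.x,tcp,ya)
E
python3 - <<'E' 2>&1 | grep -v '^ *\[\[\?.*99999'
from tilt import *
o=(350,190);q=(300,260)
obs=[('top',(28,42,95),px([(193,236)],5,o)[0]),('top',(28,-42,95),px([(314,136)],5,o)[0]),('scene',(28,-42,95),px([(476,241)],5,q)[0]),('scene',(-82,42,75),px([(166,362)],5,q)[0])]
g=solve(obs,[.4793,-.1431,.1137],.4119)
print(g(np.array([[45.5,0,61.7],[0,0,0],[-73.2,0,65.3]])/1e3))
E
```

```text
blue [ 0.55415532 -0.11019164  0.41294604]
[[-0.5 -0.3]
 [ 0.7 -0. ]
 [-0.9  0.1]
 [ 0.1  0.3]
 [-1.  -0.5]
 [-0.3 -1.3]
 [ 0.3  0.7]
 [ 1.   0.1]]
rack [ 0.70744862  0.0287563  -0.01691746  0.14963981 -0.08375143]
[[ 1.6 -1.2]
 [ 2.2 -1.4]
 [-1.8  0.1]
 [-0.3  0.4]
 [ 0.6 -0.7]
 [ 1.3 -0.5]
 [-1.1 -1.1]
 [-0.2  0.8]
 [ 0.4  1. ]
 [-0.1  2.4]
 [ 1.2 -1.7]
 [-1.2  1. ]
 [ 1.3 -0.7]
 [ 0.1  0.3]
 [ 0.4  2.3]
 [-1.6  1. ]]
pitch deg 4.675928861037203 off mm [-1.174891    2.01028342 -2.44006034]
[[-0.2  0.3]
 [ 0.2 -0.7]
 [ 0.2  0.2]
 [-0.4  0. ]]
[[ 0.5944877  -0.09543819  0.10210901]
 [ 0.54832291 -0.11560721  0.04432352]
 [ 0.4863465  -0.14268421  0.11537343]]
```

Bin lifted with about 4.7° rear-down pitch, which I'll allow for. Next I back off clear of grey bin b, then raise and square up in front of the gap.

Request:
step_arm --plan '[[[0.2,0,0,0],[0.4,0,0,0],[0.5,0,0,0],[0.5,0,-0.1,0],[0.3,0,-0.3,0],[0.1,0,-0.4,0],[0,0,-0.5,0],[0,0,-0.5,0],[0,0,-0.3,0],[0,0,-0.1,0],[0,0,0,0]]]'

```text
clock: 7.7
tcp_pos: [0.4057, -0.1753, 0.2016]
orientation: [0.642, -3.075, 0.0]
force: [0.2, -0.1, -2.5]
grip_width: 0.0813
```

Request:
step_arm --plan '[[[0,0,0,0.2],[0,0,0,0.4],[0,0,0,0.5],[0,0,0,0.5],[0,0,0,0.5],[0,0,0,0.5],[0,0,0,0.5],[0,0,0,0.3],[0,0,0,0.17],[0,0,0,0],[0,0,0,0]]]'

```text
clock: 8.8
tcp_pos: [0.4061, -0.1749, 0.2016]
orientation: [-0.024, -3.141, -0.0]
force: [-0.8, 0.1, -1.5]
grip_width: 0.0817
```

```bash
cat > rk.py <<'E'
from nav import *
from station import ctrl
RK=np.array([.70745,.02876]);RY=-.0169
def rackw(p): return R.from_euler('z',RY).apply(p)+[*RK,0]
def toR(p): return R.from_euler('z',-RY).apply(np.array(p)-[*RK,0])
if __name__=='__main__':
    import sys
    s=ctrl.observe(); print(s['clock'],s['tcp_pos'],'rack',toR(s['tcp_pos']).round(4),'yaw',yaw(s)[0],s['force'],s['grip_width'],s['joint_positions'].round(2))
    if len(sys.argv)>3: print(need(s,rackw([float(v) for v in sys.argv[1:4]]),RY))
E
python3 rk.py -.285 .034 .2
```

```text
8.8 [ 0.40611018 -0.17494937  0.20155066] rack [-0.2979 -0.2088  0.2016] yaw -0.015583603859937067 [-0.80610668  0.10381435 -1.49909825] 0.08165428365360126 [ 0.52  0.57 -0.34  2.15  0.41  0.48  1.43]
('shift units(tool)', array([-0.329,  6.069,  0.04 ]), 'roll units', np.float64(0.011))
```

Request:
step_arm --plan '[[[0,0.2,0,0],[0,0.4,0,0.01],[-0.05,0.6,0,0],[-0.05,0.7,0,0],[-0.05,0.8,0,0],[-0.05,0.8,0,0],[-0.05,0.8,0.02,0],[-0.03,0.7,0.02,0],[-0.03,0.6,0,0],[-0.02,0.3,0,0],[0,0.17,0,0],[0,0,0,0]]]'

```text
clock: 10.0
tcp_pos: [0.4235, 0.0678, 0.2001]
orientation: [-0.026, -3.141, -0.0]
force: [0.9, -0.5, -1.2]
grip_width: 0.0821
```

```bash
python3 rk.py -.285 .034 .2
python3 - <<'E'
from h import *
from station import imaging
for n in("scene","top"): cv2.imwrite(f'pics/{n}5.png',imaging.camera(n)['pixels'][:,:,::-1])
crop('pics/scene5.png',230,170,200,150,4,'pics/s5.png')
crop('pics/top5.png',230,140,200,150,4,'pics/t5.png')
E
```

```text
10.0 [0.42346148 0.06778308 0.20012266] rack [-0.2846  0.0342  0.2001] yaw -0.016637146474965975 [ 0.85787445 -0.49490358 -1.22667344] 0.08211441670864762 [-0.1   0.56 -0.26  2.19  0.33  0.43  0.93]
('shift units(tool)', array([ 0.01 , -0.005,  0.003]), 'roll units', np.float64(0.002))
```

View pics/s5.png

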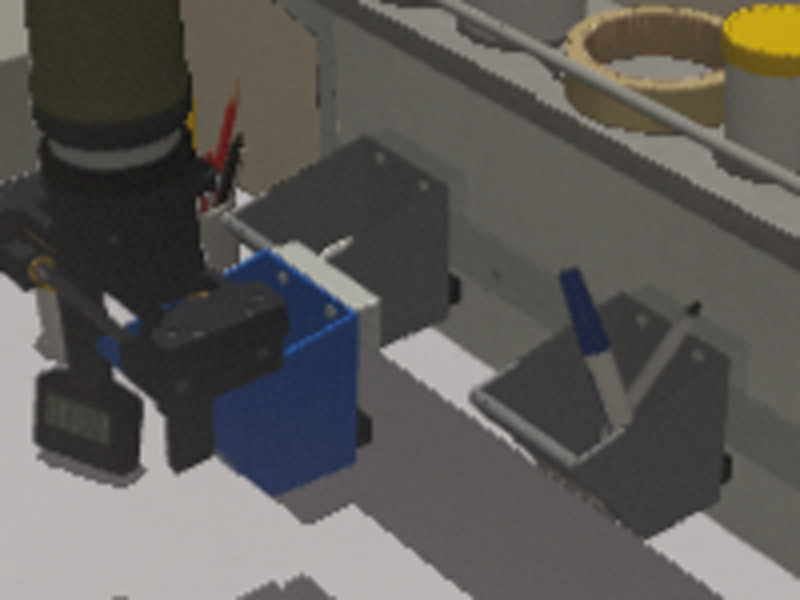

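View pics/t5.png

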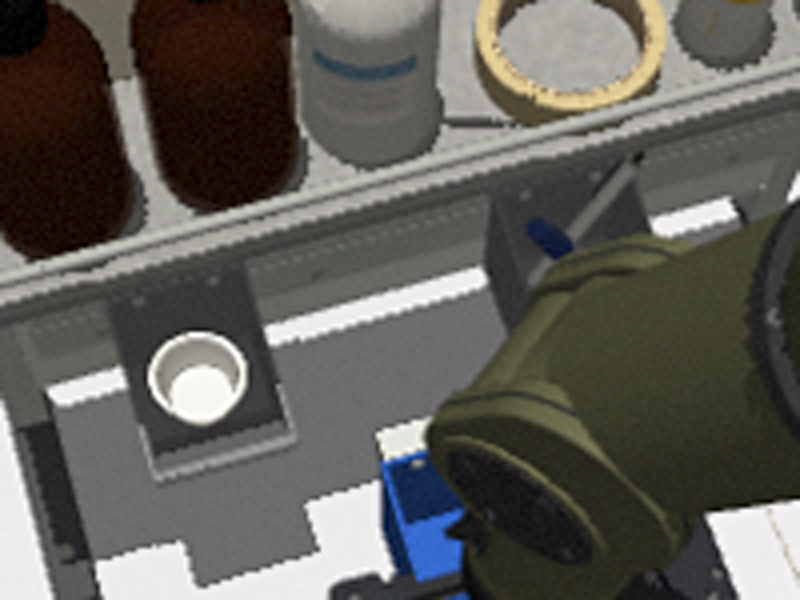

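Run:
```python
from rk import *
T=np.array([.4235,.0678,.2001])
for n in('scene','top'):
    im=cv2.imread(f'pics/{n}5.png')
    for h in (0,100,200,240,280,300,320,360):
        P=T+[0,0,h/1e3]
        th=np.linspace(0,2*np.pi,40); c=P+np.c_[np.cos(th),np.sin(th),0*th]*.05
        cv2.polylines(im,[proj(n,c).astype(int)],True,(0,255,255) if h!=300 else (0,0,255),1)
    if n=='scene': crop_=im[0:300,130:450]
    else: crop_=im[140:400,260:560]
    cv2.imwrite(f'pics/{n[0]}5b.png',cv2.resize(crop_,None,fx=2.3,fy=2.3,interpolation=cv2.INTER_CUBIC))
```

```text
(no output)
```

View pics/s5b.png

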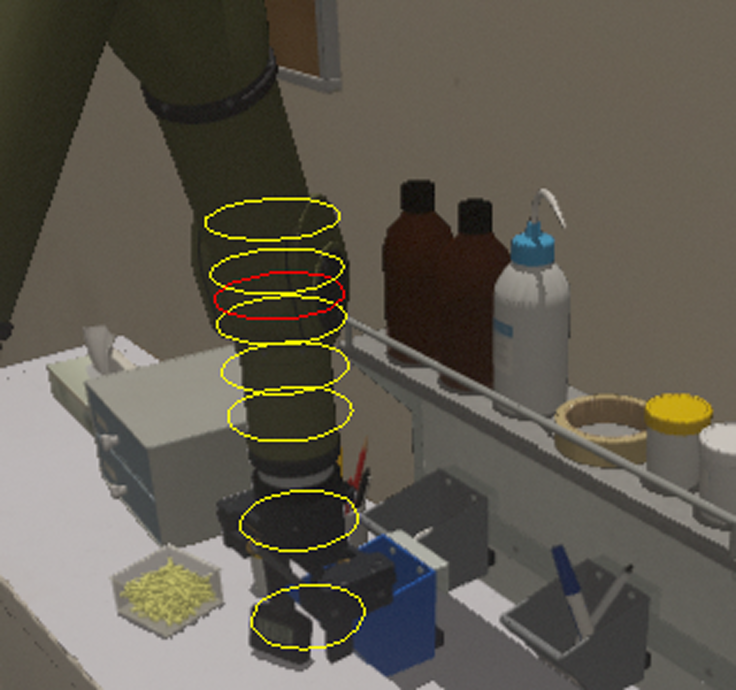

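View pics/t5b.png

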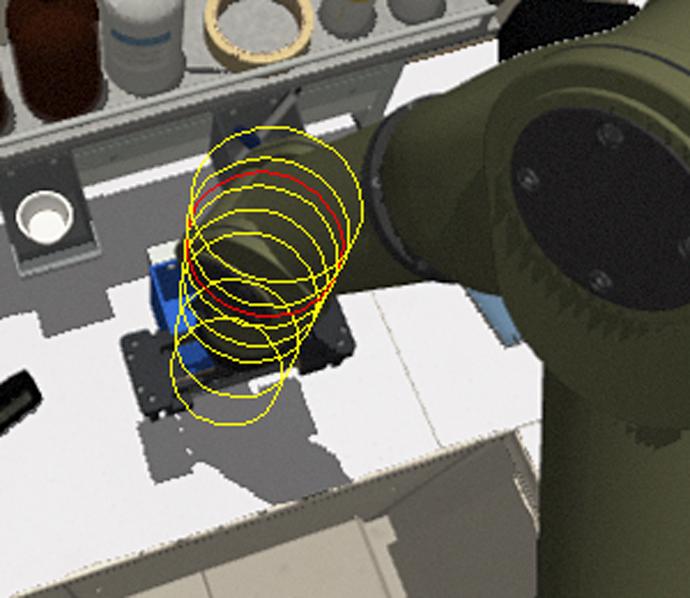

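Run:
```python
from rk import *
for u in [(323,182),(290,190),(243,203),(371,173)]: print(toR(ray('top',u,.332)[0]).round(3))
for u in [(265+320/3.33,130+170/3.33),(265+425/3.33,130+240/3.33)]: print('s',toR(ray('scene',u,.332)[0]).round(3))
# J6 housing extreme candidates in the scene5b: right edge (345,262), top5b rightmost etc at h=300
for z in(.44,.48,.5,.52): print(z, toR(ray('scene',(130+347/2.3,265/2.3),z)[0]).round(3), toR([.4235,.0678,0]).round(3))
```

```text
[-0.064  0.045  0.332]
[-0.062  0.113  0.332]
[-0.064  0.209  0.332]
[-0.072 -0.054  0.332]
s [-0.046  0.013  0.332]
s [-0.059 -0.098  0.332]
0.44 [-0.116  0.206  0.44 ] [-0.285  0.034  0.   ]
0.48 [-0.176  0.108  0.48 ] [-0.285  0.034  0.   ]
0.5 [-0.207  0.059  0.5  ] [-0.285  0.034  0.   ]
0.52 [-0.237  0.01   0.52 ] [-0.285  0.034  0.   ]
```

```bash
cat > m5.py <<'E'
from tilt import *
from rk import toR
q=(230,170)
L=[((28,-42,95),(356,313)),((28,42,95),(268,252)),((45.5,-39,95),(380,297)),((28,-42,0),(357,462)),((-28,-42,0),(275,496)),((45.5,39,95),(292,243))]
obs=[('scene',a,px([b],4,q)[0]) for a,b in L]
obs+=[('top',(28,42,95),px([(382,463)],4,(230,140))[0])]
g=solve(obs,[.4235,.0678,.2001],-.0166)
for a in [(45.5,0,61.7),(45.5,0,95),(0,0,0),(45.5,0,0)]: print(a,toR(g(np.array([a])/1e3)[0]).round(4))
E
python3 m5.py | tail -12
```

```text
pitch deg 0.8461879577799287 off mm [-1.44858963 -1.32136267 -1.79506694]
[[ 0.2  0.1]
 [-0.7 -1.1]
 [ 0.1  0.7]
 [ 0.4  0. ]
 [-0.5  1.1]
 [ 0.7 -0.8]
 [-0.2  0.1]]
(45.5, 0, 61.7) [-0.1596  0.0325  0.1936]
(45.5, 0, 95) [-0.1591  0.0325  0.2269]
(0, 0, 0) [-0.206   0.0325  0.1326]
(45.5, 0, 0) [-0.1605  0.0325  0.1319]
```

Request:
step_arm --plan '[[[-0.2,0,0,0],[-0.4,0,0,0],[-0.5,0,0.05,0],[-0.5,0,0.05,0],[-0.5,0,0.05,0],[-0.5,0,0,0],[-0.35,0,0,0],[-0.2,0,0,0],[-0.1,0,0,0],[0,0,0,0],[0,0,0,0]]]'

```text
clock: 11.2
tcp_pos: [0.5528, 0.0651, 0.194]
orientation: [-0.027, -3.14, 0.0]
force: [0.2, 0.5, -2.2]
grip_width: 0.0812
```

```bash
cat > look.py <<'E'
from h import *
from station import imaging
import sys
k=sys.argv[1]
for n in("scene","top"): cv2.imwrite(f'pics/{n}{k}.png',imaging.camera(n)['pixels'][:,:,::-1])
crop(f'pics/scene{k}.png',260,60,200,200,3,f'pics/s{k}w.png')
crop(f'pics/scene{k}.png',300,180,120,100,6,f'pics/s{k}.png')
crop(f'pics/top{k}.png',240,100,200,150,4,f'pics/t{k}.png')
E
python3 rk.py -.133 .034 .194; python3 look.py 6
```

```text
11.2 [0.55277339 0.06508041 0.19401311] rack [-0.1553  0.0337  0.194 ] yaw -0.017276971789704148 [ 0.23129895  0.47315136 -2.2491272 ] 0.08116318080312457 [-0.03  0.7  -0.29  1.83  0.31  0.66  1.05]
('shift units(tool)', array([-0.557,  0.008, -0.   ]), 'roll units', np.float64(-0.003))
```

View pics/s6w.png

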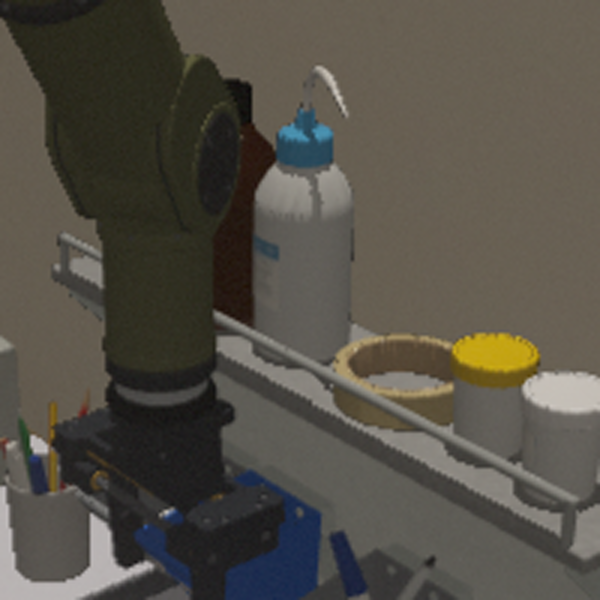

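View pics/s6.png

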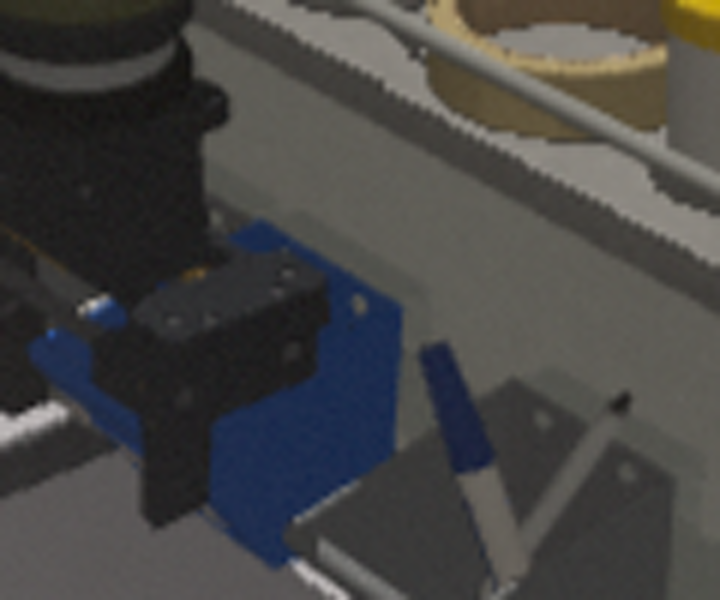

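View pics/t6.png

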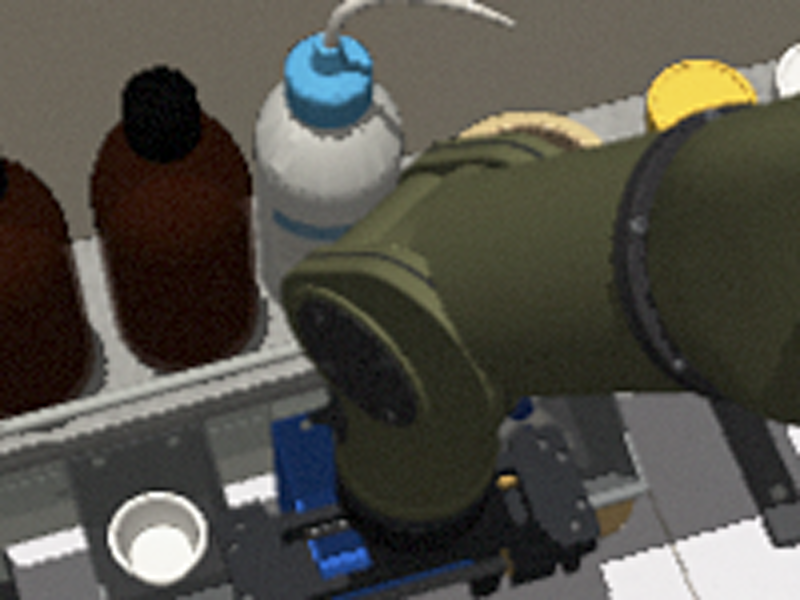

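Run:
```python
from rk import *
f,cx,cy,t,r=K['scene']; print('cam right in rack',R.from_euler('z',-RY).apply(R.from_rotvec(r).apply([1,0,0])).round(2))
for z in (.332,.36,.4,.42,.44,.46,.48,.5,.52,.54):
    P=rackw([-.034,.045,z]); u=proj('scene',P)[0]; v=proj('top',P)[0]; print(z,'s6w',((u-[260,60])*3).round(0),'t6',((v-[240,100])*4).round(0))
T=rackw([-.1553,.0337,.194])
for h in (240,260,300,340):
    u=proj('scene',T+[0,0,h/1e3])[0]; v=proj('top',T+[0,0,h/1e3])[0]; print(h,((u-[260,60])*3).round(0),((v-[240,100])*4).round(0))
```

```text
cam right in rack [ 0.8  -0.6  -0.02]
0.332 s6w [288. 343.] t6 [314. 280.]
0.36 s6w [288. 308.] t6 [314. 249.]
0.4 s6w [289. 255.] t6 [314. 201.]
0.42 s6w [289. 228.] t6 [314. 176.]
0.44 s6w [289. 201.] t6 [314. 150.]
0.46 s6w [290. 173.] t6 [314. 122.]
0.48 s6w [290. 144.] t6 [314.  93.]
0.5 s6w [291. 115.] t6 [314.  63.]
0.52 s6w [291.  86.] t6 [314.  31.]
0.54 s6w [292.  56.] t6 [314.  -3.]
240 [156. 257.] [422. 375.]
260 [156. 228.] [424. 352.]
300 [154. 168.] [430. 301.]
340 [152. 105.] [436. 244.]
```

Request:
step_arm --plan '[[[-0.1,0,0,0],[-0.15,0,0,0],[-0.15,0.01,0,0],[-0.1,0,0,0],[-0.06,0,0,0],[0,0,0,0],[0,0,0,0]]]'

```text
clock: 12.0
tcp_pos: [0.5758, 0.0653, 0.1939]
orientation: [-0.027, -3.141, -0.0]
force: [-1.4, 0.4, -3.3]
grip_width: 0.0814
```

```bash
python3 rk.py -.133 .034 .194; python3 look.py 7
```

```text
12.0 [0.57584977 0.06525495 0.19390183] rack [-0.1322  0.0343  0.1939] yaw -0.01732682060515684 [-1.42191209  0.40571924 -3.29002602] 0.08140572249248725 [-0.02  0.72 -0.3   1.77  0.3   0.7   1.07]
('shift units(tool)', array([ 0.02 , -0.007, -0.002]), 'roll units', np.float64(-0.004))
```

View pics/s7w.png

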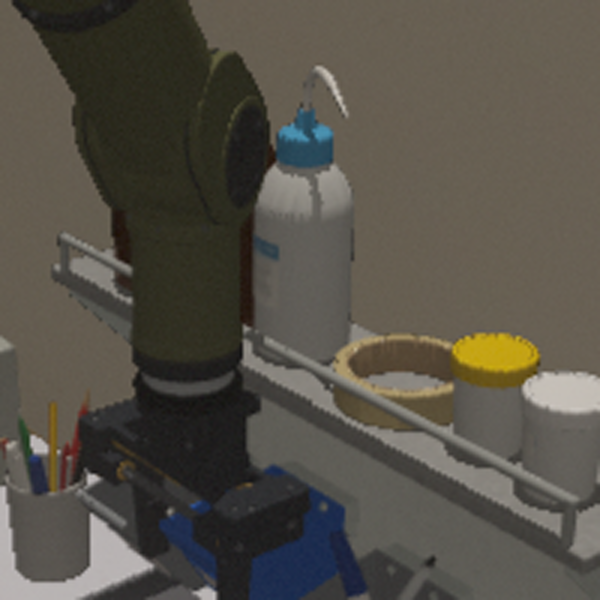

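View pics/s7.png

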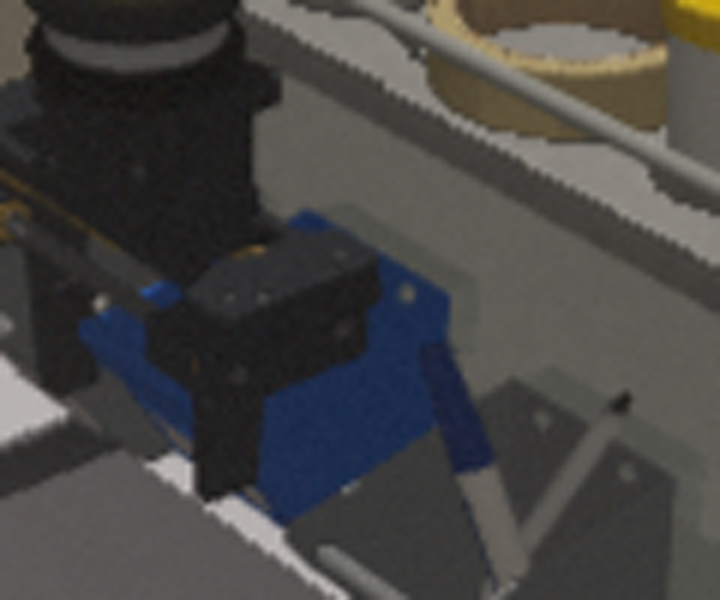

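Run:
```python
from rk import *
print('obs BR top (448,293), BL top(308,212)')
for hx in(-12,-8,-4,0):
  for dz in(0,):
    o=np.array([hx-45.5,33,125.5])
    u=proj('scene',[rackw((o+[28,-42,95])/1e3),rackw((o+[28,42,95])/1e3)]); print(hx,((u-[300,180]+.42)*6).round(0).tolist())
```

```text
obs BR top (448,293), BL top(308,212)
-12 [[437.0, 290.0], [293.0, 203.0]]
-8 [[445.0, 287.0], [301.0, 200.0]]
-4 [[453.0, 283.0], [309.0, 197.0]]
0 [[461.0, 280.0], [317.0, 193.0]]
```

Request:
step_arm --plan '[[[0,0,0.1,0],[0,0,0.1,0],[0,0,0.1,0],[0,0,0.08,0],[0,0,0,0],[0,0,0,0]]]'

```text
clock: 12.7
tcp_pos: [0.576, 0.0653, 0.1788]
orientation: [0.027, 3.141, 0.0]
force: [0.6, -0.7, -2.0]
grip_width: 0.0816
```

```bash
python3 rk.py -.133 .034 .169; python3 look.py 8
```

```text
12.7 [0.57601315 0.06529932 0.17884704] rack [-0.132   0.0343  0.1788] yaw -0.017386879412768525 [ 0.57292951 -0.70618284 -2.02091728] 0.0816485123178651 [-0.03  0.74 -0.29  1.78  0.31  0.67  1.06]
('shift units(tool)', array([ 0.024, -0.008,  0.246]), 'roll units', np.float64(-0.004))
```

View pics/s8.png

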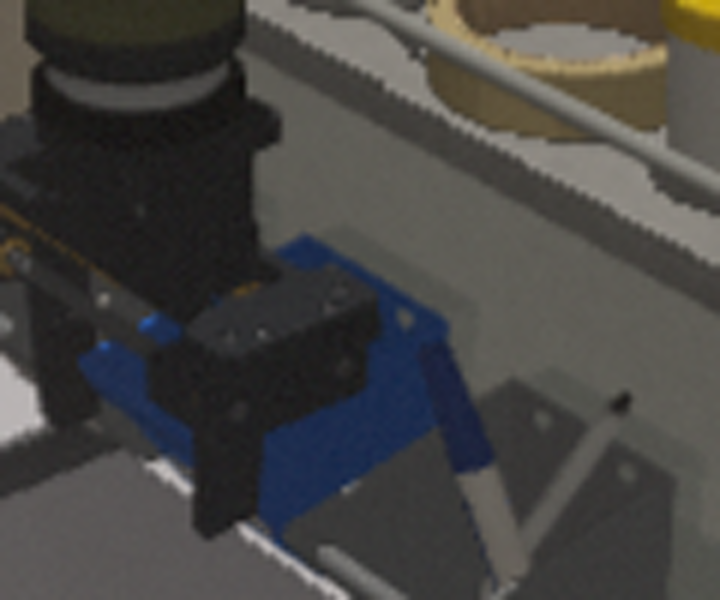

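Request:
step_arm --plan '[[[0,0,0.05,0],[0,0,0.05,0],[0,0,0,0],[0,0,0,0]]]'

```text
clock: 13.2
tcp_pos: [0.5759, 0.0653, 0.1748]
orientation: [-0.027, -3.141, -0.0]
force: [-0.6, 1.0, -1.0]
grip_width: 0.0812
```

Request:
step_arm --plan '[[[0,0,0.05,0],[0,0,0.05,0],[0,0,0,0],[0,0,0,0]]]'

```text
clock: 13.6
tcp_pos: [0.5762, 0.0653, 0.171]
orientation: [0.027, 3.141, 0.0]
force: [-0.0, -0.3, -0.3]
grip_width: 0.0817
```

```bash
python3 rk.py; python3 look.py 9
```

```text
13.6 [0.5761754  0.06534012 0.17095075] rack [-0.1319  0.0344  0.171 ] yaw -0.017301916260038058 [-0.04133803 -0.28609613 -0.33549215] 0.08173927875856703 [-0.03  0.75 -0.28  1.78  0.32  0.65  1.06]
```

View pics/s9.png

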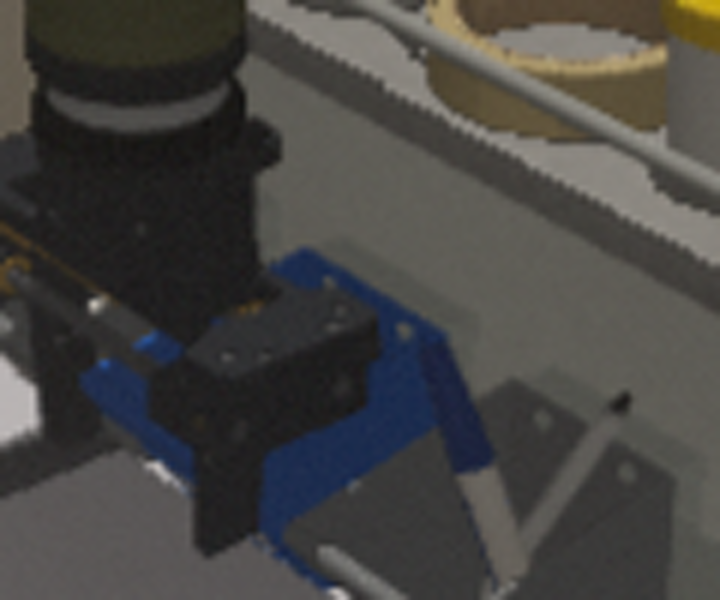

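View pics/t9.png

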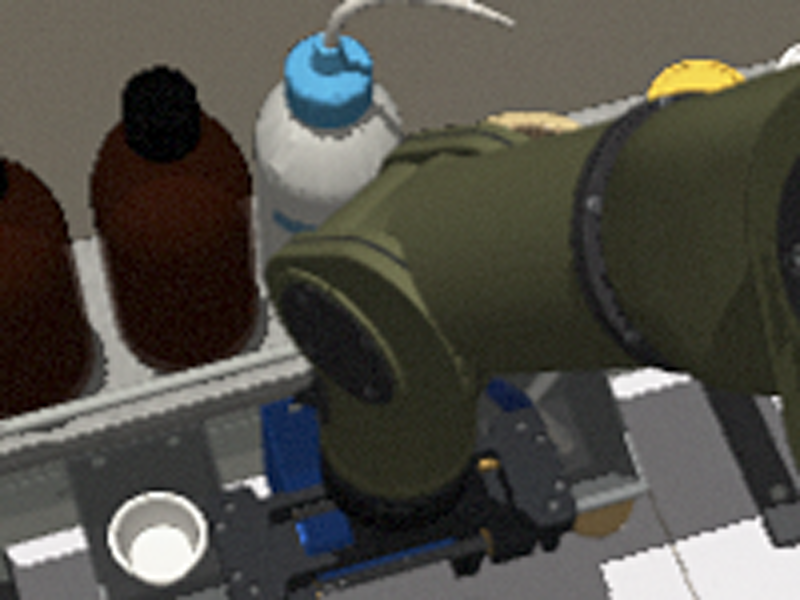

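Run:
```python
from rk import *
print('obs BR top (444,331), BL top(306,248)')
for hx,z in((0,100),(-4,100),(-6,104),(-8,106),(-17,102)):
    o=np.array([hx-45.5,33,z])
    u=proj('scene',[rackw((o+[28,-42,95])/1e3),rackw((o+[28,42,95])/1e3)]); print(hx,z,((u-[300,180]+.42)*6).round(0).tolist())
```

```text
obs BR top (444,331), BL top(306,248)
0 100 [[459.0, 339.0], [317.0, 250.0]]
-4 100 [[451.0, 342.0], [309.0, 254.0]]
-6 104 [[447.0, 335.0], [305.0, 246.0]]
-8 106 [[443.0, 332.0], [301.0, 244.0]]
-17 102 [[425.0, 349.0], [283.0, 260.0]]
```

Request:
step_arm --plan '[[[-0.05,0,0.05,0],[-0.05,0,0.05,0],[0,0,0,0],[0,0,0,0]]]'

```text
clock: 14.1
tcp_pos: [0.5779, 0.0651, 0.1661]
orientation: [-0.026, -3.137, 0.001]
force: [-6.2, 0.1, -1.3]
grip_width: 0.0815
```

```bash
python3 rk.py; python3 look.py 10
```

```text
14.1 [0.57787961 0.06507698 0.16609221] rack [-0.1302  0.0341  0.1661] yaw -0.016437133184416763 [-6.17078846  0.1140891  -1.30933268] 0.0814512021791579 [-0.03  0.76 -0.28  1.78  0.32  0.65  1.06]
```

View pics/s10.png

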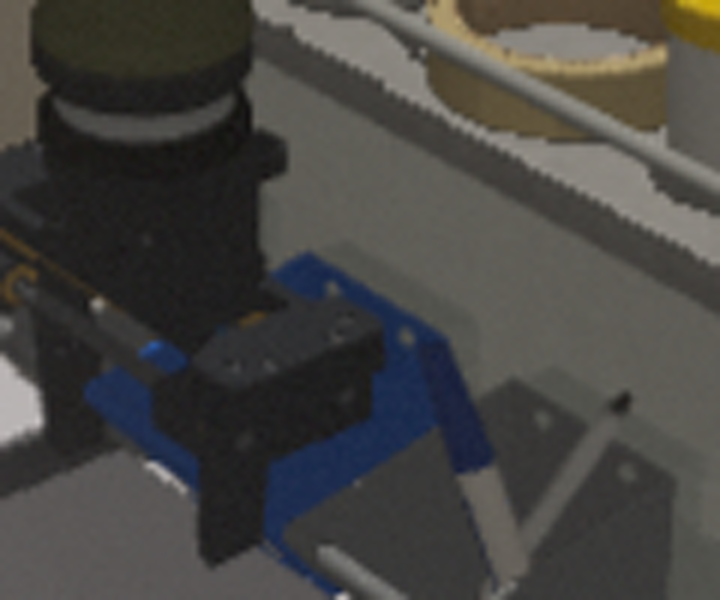

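Light panel contact (6 N) at about home height, so the strip is in the groove. I'll unload the push slightly and release.

Request:
step_arm --plan '[[[0.04,0,0,0],[0,0,0,0],[0,0,0,0]]]'

```text
clock: 14.5
tcp_pos: [0.5778, 0.065, 0.1666]
orientation: [-0.027, -3.14, 0.001]
force: [-3.0, -0.9, -2.9]
grip_width: 0.0813
```

Request:
step_arm --plan '[[[0,0,0,0],[0,0,0,0],[0,0,0,0],[0,0,0,0],[0,0,0,0],[0,0,0,0],[0,0,0,0]]]' --gripper 1

```text
clock: 15.2
tcp_pos: [0.5784, 0.0653, 0.1669]
orientation: [0.027, 3.141, 0.0]
force: [0.4, 0.6, -0.6]
grip_width: 0.0881
```

```bash
python3 rk.py; python3 look.py 11
```

```text
15.2 [0.57844021 0.06528219 0.16694158] rack [-0.1296  0.0343  0.1669] yaw -0.017386072491482787 [ 0.44770181  0.62774979 -0.59824298] 0.08806526185347045 [-0.03  0.76 -0.28  1.78  0.32  0.65  1.06]
```

View pics/s11.png

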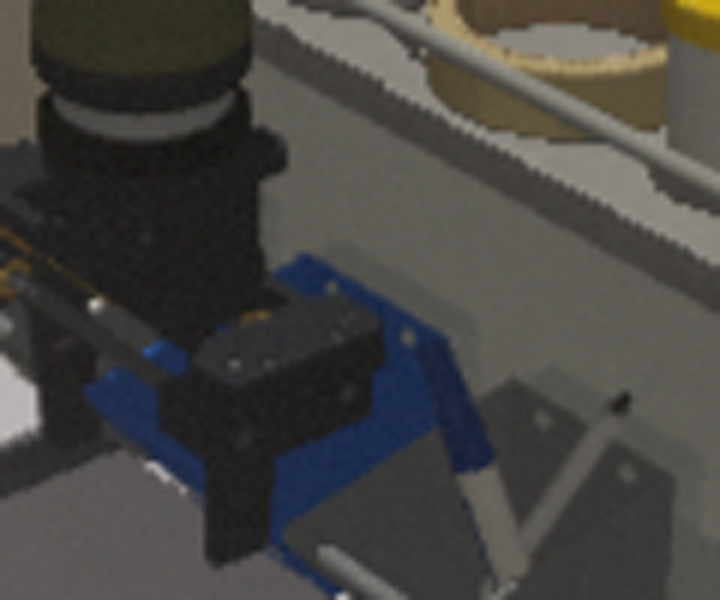

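View pics/t11.png

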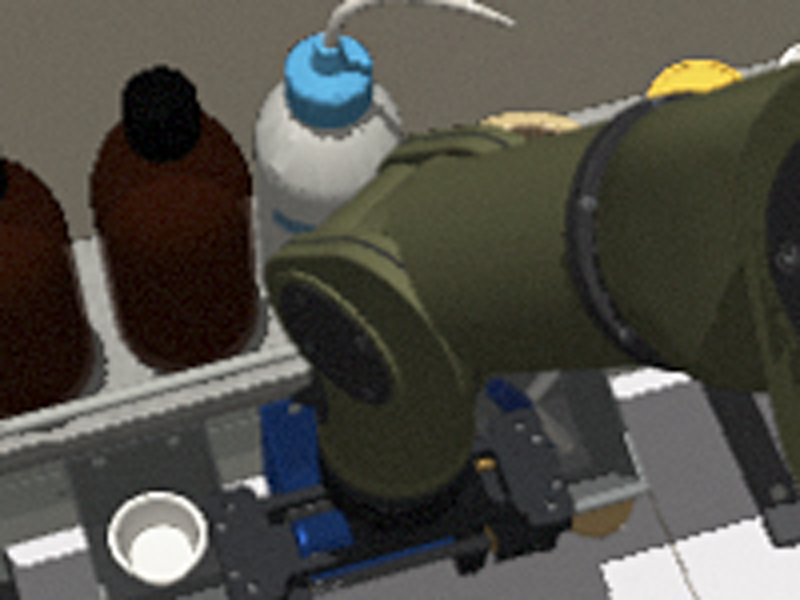

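Request:
step_arm --plan '[[[0.1,0,0,0],[0.2,0,0,0],[0.2,0,0,0],[0.2,0,0,0],[0,0,0,0]]]'

```text
clock: 15.8
tcp_pos: [0.5487, 0.0657, 0.1669]
orientation: [-0.026, -3.14, 0.001]
force: [0.3, 1.4, -0.3]
grip_width: 0.088
```

Request:
step_arm --plan '[[[0.3,0,0,0],[0.5,0,0,0],[0.5,0,0,0],[0.5,0,0,0],[0.5,0,0,0],[0.5,0,0,0],[0.3,0,0,0],[0,0,-0.3,0],[0,0,-0.3,0],[0,0,0,0],[0,0,0,0]]]'

```text
clock: 16.9
tcp_pos: [0.4267, 0.0679, 0.1909]
orientation: [0.028, 3.14, 0.001]
force: [-0.7, 0.2, -0.1]
grip_width: 0.0882
```

```bash
python3 rk.py; python3 look.py 12;python3 - <<'E'
from h import *
crop('pics/scene12.png',265,130,240,180,3.33,'pics/s12.png')
crop('pics/top12.png',195,110,280,200,2.85,'pics/t12.png')
E
```

```text
16.9 [0.4267307  0.06789758 0.19094325] rack [-0.2813  0.0344  0.1909] yaw -0.0176292450581361 [-0.73529089  0.15247338 -0.14027507] 0.08821279838339009 [-0.11  0.58 -0.24  2.19  0.34  0.4   0.93]
```

View pics/s12.png

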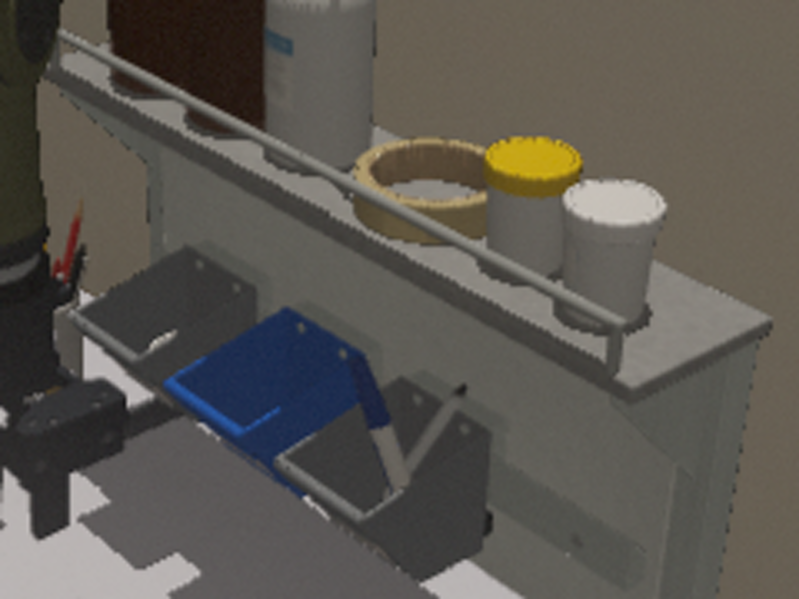

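View pics/t12.png

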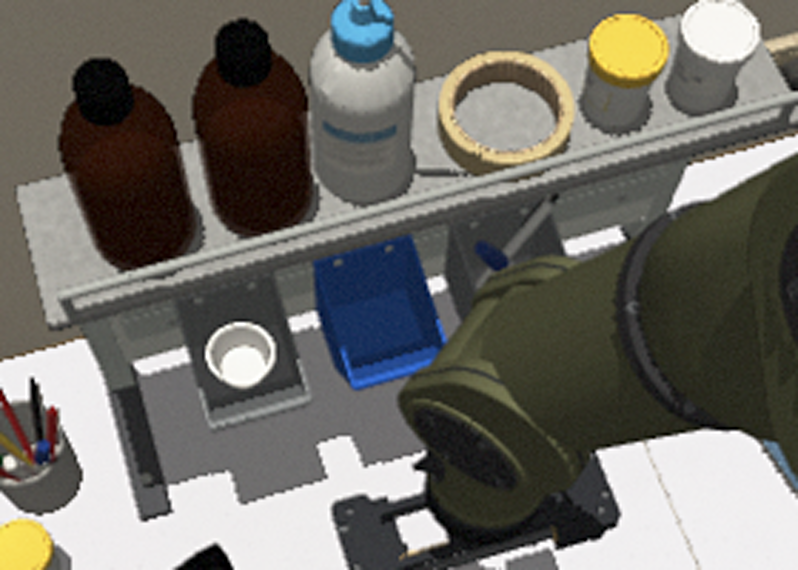

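Run:
```python
from tilt import *
from rk import *
q=(265,130);o=(195,110)
L=[('scene',(28,42,95),px([(290,309)],3.33,q)[0]),('scene',(-82,42,75),px([(167,382)],3.33,q)[0]),('scene',(-82,-42,75),px([(243,434)],3.33,q)[0]),
('top',(-82,42,75),px([(351,386)],2.85,o)[0]),('top',(-82,-42,75),px([(446,354)],2.85,o)[0])]
f=lambda p:np.r_[tuple((proj(n,rackw(R.from_euler('zy',[p[3],p[4]]).apply(np.array(X)/1e3)+p[:3]))-u).ravel() for n,X,u in L)]
s=least_squares(f,[-.0455,.033,.1,0,0]); print('blue in rack',s.x[:3].round(4),'yaw,pitch deg',np.degrees(s.x[3:]).round(2)); print(f(s.x).round(1))
a=cv2.imread('pics/scene0.png').astype(int);b=cv2.imread('pics/scene12.png').astype(int)
ta=cv2.imread('pics/top0.png').astype(int);tb=cv2.imread('pics/top12.png').astype(int)
d=lambda A,B,x,y,w,h: abs(A-B)[y:y+h,x:x+w].mean().round(1)
print('petri',d(a,b,398,330,18,20),'timer top',d(ta,tb,245,298,36,34),'cup top',d(ta,tb,188,288,30,32),'grey b scene',d(a,b,385,245,28,55),'grey a',d(a,b,300,200,45,35))
```

```text
blue [ 0.55415532 -0.11019164  0.41294604]
[[-0.5 -0.3]
 [ 0.7 -0. ]
 [-0.9  0.1]
 [ 0.1  0.3]
 [-1.  -0.5]
 [-0.3 -1.3]
 [ 0.3  0.7]
 [ 1.   0.1]]
rack [ 0.70744862  0.0287563  -0.01691746  0.14963981 -0.08375143]
[[ 1.6 -1.2]
 [ 2.2 -1.4]
 [-1.8  0.1]
 [-0.3  0.4]
 [ 0.6 -0.7]
 [ 1.3 -0.5]
 [-1.1 -1.1]
 [-0.2  0.8]
 [ 0.4  1. ]
 [-0.1  2.4]
 [ 1.2 -1.7]
 [-1.2  1. ]
 [ 1.3 -0.7]
 [ 0.1  0.3]
 [ 0.4  2.3]
 [-1.6  1. ]]
blue in rack [-0.0465  0.0371  0.0953] yaw,pitch deg [1.54 2.26]
[-0.2  0.  -0.3 -0.2  0.5  0.2 -0.8 -0.3  0.7  0.3]
petri 9.1 timer top 24.5 cup top 31.3 grey b scene 6.3 grey a 5.9
```

```bash
python3 - <<'E' | tail -8
from tilt import *
from rk import *
q=(265,130);o=(195,110)
def fitb(pt,y):
    P=[('scene',(28,42,95)),('scene',(-82,42,75)),('scene',(-82,-42,75)),('top',(-82,42,75)),('top',(-82,-42,75))]
    L=[(n,X,px([u],3.33 if n=='scene' else 2.85,q if n=='scene' else o)[0]) for (n,X),u in zip(P,pt)]
    f=lambda p:np.r_[tuple((proj(n,rackw(R.from_euler('zy',[p[3],p[4]]).apply(np.array(X)/1e3)+p[:3]))-u).ravel() for n,X,u in L)]
    s=least_squares(f,[-.0455,y,.1,0,0]); print(s.x[:3].round(4),np.degrees(s.x[3:]).round(2))
fitb([(188,248),(78,313),(140,360),(212,423),(309,398)],.15)
fitb([(290,309),(167,382),(243,434),(351,386),(446,354)],.033)
fitb([(402,377),(278,462),(362,518),(490,346),(588,313)],-.084)
E
python3 - <<'E'
import sys; sys.path.insert(0,'.')
from h import *
import os; os.chdir('.')
s=cv2.imread('pics/scene12.png')[130:310,265:505]
cv2.imwrite('pics/s12b.png',cv2.resize(s[70:150,40:160],None,fx=6,fy=6,interpolation=cv2.INTER_CUBIC))
E
```

```text
[-1.2  1. ]
 [ 1.3 -0.7]
 [ 0.1  0.3]
 [ 0.4  2.3]
 [-1.6  1. ]]
[-0.0472  0.1509  0.0973] [1.01 1.71]
[-0.0465  0.0371  0.0953] [1.54 2.26]
[-0.0457 -0.0818  0.0971] [1.66 1.56]
```

View pics/s12b.png

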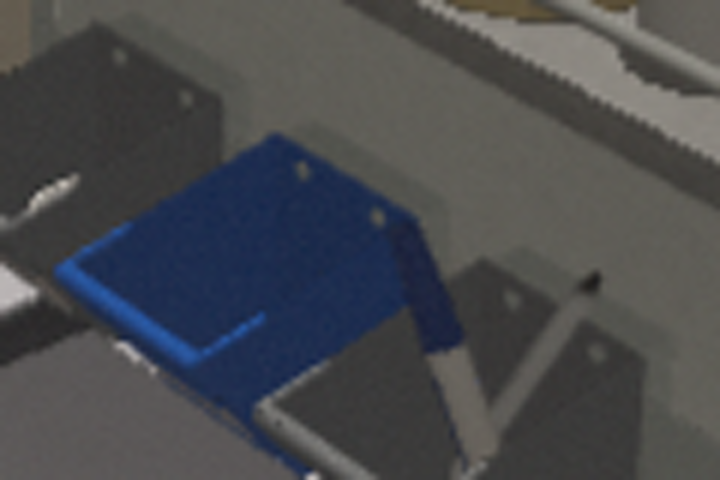

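View pics/top12.png

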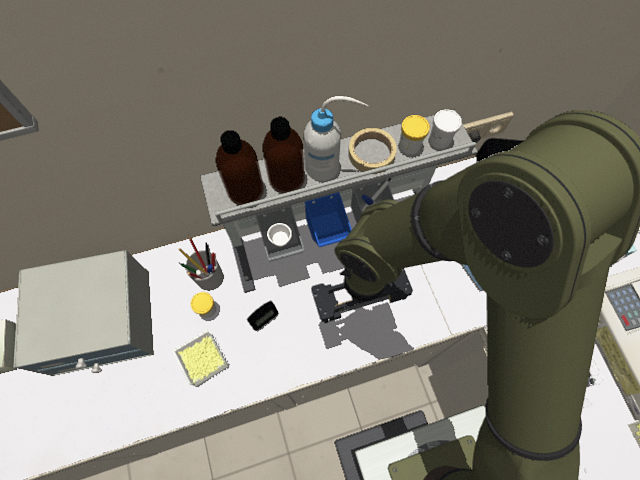

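The blue bin sits flush and collinear with the grey bins. Timer at (262,315) and cup at (202,302) have not moved, and the gripper is clear, so I'm handing in.

```bash
python3 -c "
from station import job,ctrl
print(job.hand_in()); print(ctrl.observe()['clock'])"
```

```text
the job is handed in; nothing more can be done
None
the job is handed in; nothing more can be done
```

The blue bin now hangs on the rail between the two grey bins. I handed the job in at about 17 s; no verdict was reported.

**How it was done:** The tool can only point down, so I gripped the lip across its 84 mm width. I backed off clear of grey bin b, squared the bin in front of the gap and lifted it over the crest. I lowered it into the groove until it touched the panel with about 6 N, then released and drew straight back. The wrist readings I took stayed under about 7 N.

**Last checks:**
- **Position:** The image fit puts the blue bin within about 2 mm in depth and height of what the same fit gives for the home-hung grey bins. Its y is about 0.037 along the rail, inside the limit.
- **Level and square:** Its pitch and yaw are within 0.7° of the grey bins.
- **Fit bias:** The fit showed a common bias of about 1–2° and 3–5 mm low on all three bins. I put this down to calibration and took the grey bins as the reference.
- **Other objects:** Grey bins, cup, timer and petri dish looked unmoved. A raw pixel difference on the cup and timer was high, which I attributed to a brightness change because both sit at the same pixel positions as before.
- **Robot:** It touches nothing; the gripper is about 15 cm back from the bin.

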